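# Flip the hex key and pull the strap clamp tight

### The arm

A 6-joint arm with a two-finger parallel gripper is mounted at the origin on the work surface. World frame = base frame: x ahead of the robot, y to its left, z up, the work surface at z = 0. Lengths are in mm, angles in rad, forces in N, time in s.
With the tool pointing down it reaches from about 350 to 775 mm from the base axis. Payload 7.3 kg.
Tool frame: the origin (TCP) lies between the finger pads; the fingertips stand 25 mm ahead of it and the grasp point (between the pads) lies 6 mm ahead of it; z points along the fingers, y is the direction in which the jaws open and shut (so a half turn about z gives the same grasp; the last joint's range is limited). The gripper opens to 92 mm and grips with 3 to 60 N. Pads are 19 mm wide; open, the fingers measure 130 mm over their backs; the gripper's body (75 mm by 190 mm) begins 47 mm behind the grasp point.
Start: joints at [1.003, 0.342, 1.524, -0, 1.275, -0.146], TCP at [214.925, 479.012, 227.041] pointing down, gripper open.
Joint ranges: [-2.53, 2.53], [-0.77, 2.02], [0.04, 2.7], [-1, 4.14], [0.28, 2.66], [-3.11, 3.11]. Speed limits (rad/s): [2.57, 2.57, 3.14, 3.14, 3.14, 3.14].

### API

Orientations are given as a unit quaternion [w, x, y, z].
In Python, from bench import bot, vision gives the robot as it stands. The module is installed in compiled form; this text tells all that it offers.
- The arm moves only by the shell command python3 -m jog 'ROWS'. ROWS is JSON, one flat list of numbers, 7 for each row, row after row: the shift along the tool's x, y, z in mm, then the turn, a rotation vector about the tool's x, y, z in degrees, then the closure, from 0 (fully open) to 1 (shut). In form: [dx, dy, dz, ax, ay, az, fingers, dx, dy, dz, ax, ay, az, fingers, ...]. A call has 1 to 8 rows; each row shifts and turns the commanded pose from where the row before left it, along the tool's axes as they then stand; what a row does not reach is not made up. A row lasts 1/8 s, in which the tool goes at most 62.5 mm and 10.7 degrees, less where a joint would pass 70% of its speed; a pose out of reach is approached as far as the arm can. A call with a gripper value outside its range is refused whole. The fingers move at their own pace and stop on an object; the grip force is fixed at half the most. Time passes only in rows, so rows that do not move let the fingers close. It gives the time, the measured TCP pose, the force and the opening at its end, in the units of the state.
- bot.observe(): the state, without advancing time (a new reading comes with each control period).
- vision.capture(name): name is "scene" or "top" or "wrist"; returns the picture (480x640x3 uint8, blue, green, red); there is no depth.
- vision.camera_params(name): a dict with "vertical_fov" (degrees; the focal length in pixels is half the picture's height over the tangent of half this angle, whatever the lens; pixels are square), "cx", "cy" (the principal point, pixels), "D" ([k1, k2, p1, p2, k3] as OpenCV has them; the pictures are not rectified), "T" (4x4, takes a point from camera to world coordinates). Camera axes: x right, y up, looking along -z (the intrinsics and any distortion apply to the point x, -y, -z); pixel columns grow to the right and rows downward; lengths in mm; the calibration is good to about 2 mm. A picture is of the moment at which its call begins: read the wrist's pose just before it. camera_params takes no time and is no camera call; for the wrist camera it gives the pose at the moment of the call.
- bot.close_job(): hands the job in, once; it reports no verdict.
Trained networks look in the newest picture that a camera, given by its name, has taken for a name from the list of things; names that differ only in an ending like _2 or _b are one class to them, and where a whole thing is asked for, a point or a joint stands for the part that bears it (a point fixed in the world has none). Each returns a list of dicts, best first, with "confidence" (0 to 1); they miss things now and then, are a little off and sometimes report something else, mostly with a low value. They report only what shows in the picture. A call takes as long as a camera call. They do not tell look-alikes from the thing itself.
- vision.trace(camera, thing): "pixels" (480x640 bool, what is visible of it) and "extent" ([left, top, width, height] in pixels, round what is visible of it).
- vision.landmark_of(camera, thing): "location" ([column, row] in pixels: a listed point, or the origin of a listed thing).
The state is a dict: "t": time; "qpos": joint angles; "joint_vel": joint speeds; "tau": joint torques, N m; "tcp_pos": TCP position; "orientation": TCP orientation; "force": force on the tool from outside, world axes, zero at the start; "torque": the same for the moment, N m; "opening": finger opening in mm.
Only numpy, scipy, OpenCV 4.12 (cv2) and the standard library are available. Lean on these libraries where they do the work, as an engineer would, in place of code of your own. Each camera call takes 0.05 s, during which the arm holds its last target. There are 200 camera calls.

### The job

A hex key stands in the hand-tight screw of a strap clamp by its long arm. Draw it out, flip it over and seat its short arm fully in the same screw, then pull the long arm round clockwise (seen from above), nearly a quarter turn, until the screw comes up solid. Lift the key off and hang it in the free notches of the red rack, long arm lying midway across both combs and short arm hanging down outside them, without disturbing the other things on the bench.

Things in the scene. Friction and masses are not known exactly. Their poses are not given: they have to be found in the camera images.
- hexkey: black steel L-shaped hex key, 0.48 kg, 17 mm across flats, two of them facing the key's +y and -y. Origin where the arms' axes cross at the bend (radius 16 mm); long arm along -z, 170 mm to its tip; short arm along +x, 72 mm to its tip; tips chamfered 2 mm. Balances near (11, 0, -60) mm. Starts standing long arm down in the screw, leaning some 5 degrees towards its short arm
- key_long_tip (a point): end of the long arm, on its axis: (0, 0, -170) mm in the key's frame
- key_mid (a point): middle of the long arm, on its axis: (0, 0, -85) mm in the key's frame
- key_short_tip (a point): end of the short arm, on its axis: (72, 0, 0) mm in the key's frame
- screw (a joint): angle (rad) of the clamp screw; grows as it is tightened, clockwise from above. Starts at 0 to 0.12, hand-tight; comes up solid at 1.5 and counts as tight from 1.35. Stiff: needs 1.4 N m at first, 1.7 N m at the end (about 12 N near the end of the key's long arm); stays where it is left
- socket_mouth (a point): centre of the mouth of that screw's hexagon socket, in the top of its knurled head (34 mm across, 30 mm tall, top 83 mm above the bench). 18 mm across flats, 25 mm deep; z up; turns with the screw; two flats face its +y and -y. The key fits every 60 degrees (key's y along this y, or 60 or 120 degrees off), with 5 degrees of play. Let go with its short arm seated, the key stays in, long arm drooping some 8 degrees
- fixture: fixed steel plate 220 x 260 x 20 mm carrying a T-shaped workpiece (along y, its web 74 mm tall at x = 75 mm) under two blue strap clamps. Origin under the plate's centre, z up, x away from the robot. The screw to tighten is at (-10, 80) mm; the other clamp's like screw at (-10, -80) mm is already tight. Nothing on it but the key stands higher than the two screw heads, 83 mm
- rack: fixed red key rack, foot 120 x 180 mm, two upright combs (6 mm thick, 170 mm wide, 118 mm tall) at x = -45 and +45 mm; origin under its centre, z up. Notches at y = +37.5 mm (free) and y = -37.5 mm (a smaller grey key hangs there): 26 mm deep, 22 mm wide at the floor, 38 mm at the top, floor 92 mm up. Between the combs it is open down to the foot
- rack_notch (a point): midway between the two combs at the free notches, 102 mm above the bench: where the middle of the long arm's axis lies when the key hangs there. x (the rack's x) runs along the hung long arm; the key may hang either way round
- hammer: bystander: chipping hammer, wooden handle 200 mm long along its x, red head 155 mm wide at the +x end, 27 mm high; origin under the handle's middle; loose on the bench, leave it alone
- spray: bystander: spray can, 60 mm across, 186 mm tall, upright; origin under its centre; loose on the bench, leave it alone
- offcut: bystander: piece of angle iron, 110 x 40 mm, 40 mm high; origin under its centre; loose on the bench, leave it alone
- small_key: bystander: the smaller grey hex key hanging in the rack's other notches (150 mm long arm, origin at its bend); leave it alone
Things that resemble listed ones, but are neither listed nor needed, are in the scene too. What is meant by the hexkey is not brown, and is the smaller of those in its own colour.

How it is judged (in metres and radians):
On the way, in this order (a step that is already met when the one before it is completed fails the run):
1. the key is drawn out of the screw, which is not yet turned (z of key_long_tip in the frame of socket_mouth above 0.005 m and value of joint screw below 0.5 rad), for 0.1 s.
2. the key is flipped and its short arm seated in the socket, the screw not yet tight (z of key_short_tip in the frame of socket_mouth below -0.019 m and horizontal distance between key_short_tip and socket_mouth below 0.005 m and angle between hexkey's own x axis and vertical above 2.8 rad and value of joint screw below 0.6 rad), for 0.2 s.
3. the screw is turned tight by the key with its short arm seated in the socket (z of key_short_tip in the frame of socket_mouth below -0.019 m and horizontal distance between key_short_tip and socket_mouth below 0.005 m and angle between hexkey's own x axis and vertical above 2.8 rad and value of joint screw above 1.35 rad), for 0.2 s.
At the end, for the whole second after the job is handed in: The screw is tight (joint at 1.35 or more) and the key hangs at rest in the free notches: middle of its long arm within 22 mm of midway between the combs and 6 mm of the notch line in width and height, long arm within 7 degrees of the rack's x, short arm hanging down within 25 degrees (value of joint screw above 1.35 rad and x of key_mid in the frame of rack_notch between -0.022 and 0.022 m and y of key_mid in the frame of rack_notch between -0.006 and 0.006 m and z of key_mid in the frame of rack_notch between -0.006 and 0.006 m and angle between the z axis of hexkey and the x axis of rack, either way round below 0.12 rad and angle between hexkey's own x axis and vertical above 2.7 rad and linear speed of hexkey below 0.02 m/s); the robot touches nothing.
It fails at once if a bystander on the bench (hammer, spray can, angle iron) is shoved or tipped, its origin moving more than 40 mm (distance of any of hammer, spray, offcut from where it was at the start of the episode above 0.04 m).
It fails at once if the smaller key is knocked about in the rack or off it (moved more than 15 mm) (distance of small_key from where it was at the start of the episode above 0.015 m).
It also fails if it takes over 64 s, if anything falls off the work surface, if the arm or the gripper's body presses on something with over 40 N, if the wrist force passes 120 N, or if a joint passes its speed limit or range.

## Working session

There is one attempt and no reset: what is moved stays moved. The work goes in short steps, Python scripts to look and compute and a shell command to move; the robot and the scene stay as the last step left them, time stands still between calls to the robot, and variables do not carry over. Pictures are saved under pics/ and viewed, about 8 in all and at most 12, crops included, and the job is handed in when it is done.

```bash
mkdir -p pics
cat > h.py <<'E'
import numpy as np, cv2
from bench import bot, vision
from scipy.spatial.transform import Rotation as R
def P(n):
    return vision.camera_params(n)
def ray(n,uv,p=None):
    p=p or P(n); f=240/np.tan(np.radians(p["vertical_fov"])/2)
    K=np.array([[f,0,p["cx"]],[0,f,p["cy"]],[0,0,1]])
    q=cv2.undistortPoints(np.array([[uv]],float),K,np.array(p["D"],float))[0,0]
    T=np.array(p["T"]); d=T[:3,:3]@np.array([q[0],-q[1],-1]); return T[:3,3],d/np.linalg.norm(d)
def atz(n,uv,z,p=None):
    o,d=ray(n,uv,p); return o+d*(z-o[2])/d[2]
def proj(n,X,p=None):
    p=p or P(n); f=240/np.tan(np.radians(p["vertical_fov"])/2)
    K=np.array([[f,0,p["cx"]],[0,f,p["cy"]],[0,0,1]])
    T=np.array(p["T"]); c=(np.atleast_2d(X)-T[:3,3])@T[:3,:3]; c=c*[1,-1,-1]
    return cv2.projectPoints(c.reshape(-1,1,3),np.zeros(3),np.zeros(3),K,np.array(p["D"],float))[0][:,0]
def tri(rs):
    A=sum(np.eye(3)-np.outer(d,d) for o,d in rs); b=sum((np.eye(3)-np.outer(d,d))@o for o,d in rs)
    return np.linalg.solve(A,b)
def tool():
    s=bot.observe(); q=s["orientation"]; return np.array(s["tcp_pos"]),R.from_quat([q[1],q[2],q[3],q[0]]),s
E
python3 - <<'E'
from h import *
np.set_printoptions(precision=1,suppress=True)
for n in("scene","top"):
    im=vision.capture(n); cv2.imwrite(f"pics/{n}0.png",im); p=P(n); print(n,p["vertical_fov"],np.array(p["T"]))
    for t in ["hexkey","key_long_tip","key_mid","key_short_tip","socket_mouth","fixture","rack","rack_notch","hammer","spray","offcut","small_key"]:
        print(t,[(np.round(r["location"],1).tolist(),round(r["confidence"],2)) for r in vision.landmark_of(n,t)])
p,r,s=tool(); print(s["t"],p,r.as_matrix())
E
```

```text
scene 44.148355339856 [[   0.2   -0.8    0.6 1219. ]
 [   1.     0.2   -0.1 -169.8]
 [  -0.     0.6    0.8 1235. ]
 [   0.     0.     0.     1. ]]
hexkey [([384.4, 280.0], 0.94), ([181.0, 206.0], 0.62), ([390.7, 215.4], 0.6)]
key_long_tip [([375.4, 172.8], 0.86), ([204.6, 273.1], 0.85), ([374.7, 326.5], 0.61), ([199.7, 426.2], 0.5), ([341.8, 273.7], 0.32)]
key_mid [([383.1, 193.7], 0.84), ([380.0, 304.9], 0.62), ([194.9, 239.8], 0.59)]
key_short_tip [([416.8, 278.9], 0.9), ([414.9, 210.3], 0.74), ([149.2, 214.1], 0.72)]
socket_mouth [([377.7, 317.5], 0.67)]
fixture [([337.5, 350.9], 0.74), ([480.1, 369.9], 0.48)]
rack [([162.8, 336.6], 0.76)]
rack_notch [([171.4, 312.9], 0.8)]
hammer [([477.0, 367.8], 0.86)]
spray [([200.8, 430.3], 0.65), ([340.7, 346.7], 0.16)]
offcut [([343.8, 272.2], 0.65)]
small_key [([132.1, 343.3], 0.89), ([380.7, 305.4], 0.63)]
top 46.84657614014843 [[   0.     1.    -0.1  325.4]
 [  -1.     0.    -0.   -19. ]
 [  -0.     0.1    1.  1508.1]
 [   0.     0.     0.     1. ]]
hexkey [([218.1, 321.6], 0.98), ([420.9, 374.5], 0.93), ([260.2, 176.0], 0.69), ([278.7, 184.5], 0.27)]
key_long_tip [([216.0, 381.6], 0.94), ([413.4, 288.2], 0.67)]
key_mid [([215.6, 352.1], 0.92), ([415.9, 332.7], 0.8), ([451.7, 234.6], 0.72), ([269.4, 180.7], 0.62)]
key_short_tip [([231.1, 171.9], 0.89), ([458.0, 373.5], 0.77), ([187.7, 319.1], 0.64), ([276.3, 185.9], 0.61)]
socket_mouth [([272.0, 187.0], 0.46), ([429.2, 145.6], 0.19)]
fixture [([302.3, 191.7], 0.82)]
rack [([199.6, 143.8], 0.63), ([453.3, 236.7], 0.55)]
rack_notch [([447.7, 230.2], 0.81)]
hammer [([200.0, 146.6], 0.68)]
spray [([428.1, 144.2], 0.72)]
offcut [([280.0, 258.8], 0.95), ([304.7, 189.4], 0.33), ([274.5, 181.4], 0.22)]
small_key [([478.8, 207.2], 0.56)]
1.3 [214.9 479.  227. ] [[-0.9  0.4  0. ]
 [ 0.4  0.9  0. ]
 [ 0.   0.  -1. ]]
```

View pics/scene0.png

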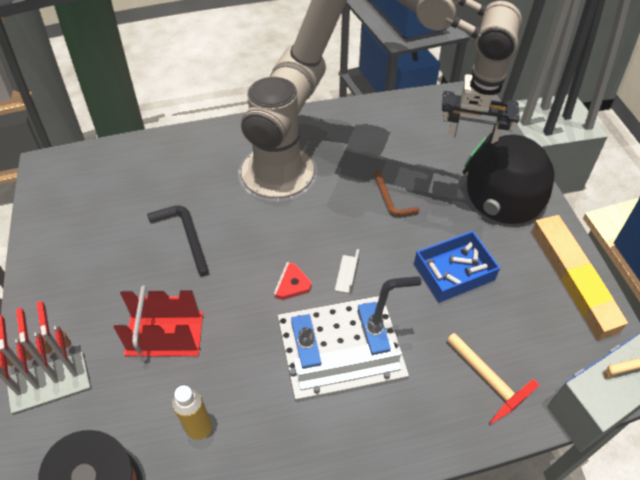

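View pics/top0.png

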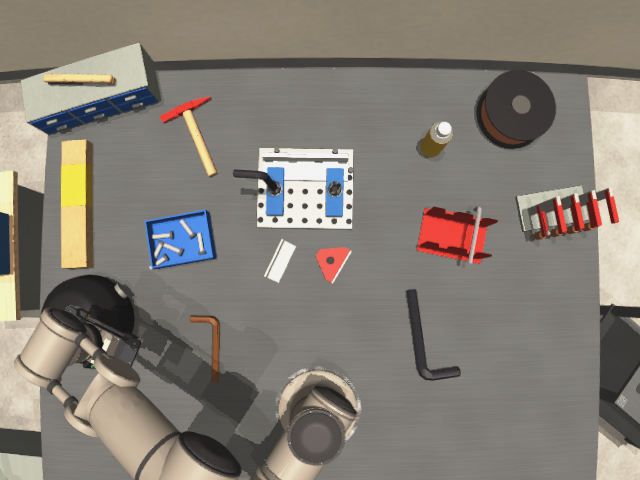

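Run:
```python
from h import *
np.set_printoptions(precision=1,suppress=True)
def t2(a,b):
    r=[ray("scene",a),ray("top",b)]; X=tri(r); return X,[np.linalg.norm(np.cross(X-o,d)) for o,d in r]
print("screw",t2((377.7,317.5),(272,187)), atz("top",(272,187),83),atz("scene",(377.7,317.5),83))
print("screw2",atz("top",(335,188),83))
print("bend",t2((384.4,280),(260.2,176)))
print("stip",t2((416.8,278.9),(231.1,171.9)))
print("notch",t2((171.4,312.9),(447.7,230.2)),atz("top",(447.7,230.2),102),atz("scene",(171.4,312.9),102))
print("fixture",t2((337.5,350.9),(302.3,191.7)))
print("rack",atz("scene",(162.8,336.6),0),atz("top",(453.3,236.7),0))
print("spray",atz("scene",(200.8,430.3),0),"hammer",atz("top",(200,146.6),0),"off",atz("top",(280,258.8),20))
im=cv2.imread("pics/top0.png")
c=np.vstack([cv2.resize(im[140:230,205:365],(800,450),interpolation=cv2.INTER_CUBIC)])
d=cv2.resize(im[195:275,405:505],(600,480),interpolation=cv2.INTER_CUBIC); cv2.imwrite("pics/rk.png",d)
s=cv2.imread("pics/scene0.png")[270:370,105:225]; s=cv2.resize(s,(576,480),interpolation=cv2.INTER_CUBIC)
out=np.zeros((480,800,3),np.uint8); out[:, :400]=cv2.resize(d,(400,320),interpolation=cv2.INTER_CUBIC)[:480] if 0 else 0
out[:320,:400]=cv2.resize(d,(400,320)); out[:333,400:]=cv2.resize(s,(400,333)); cv2.imwrite("pics/rk.png",out)
```

```text
screw (array([589.5, 121.1,  88.1]), [np.float64(0.6766772431907927), np.float64(0.6766772431907875)]) [590.3 120.9  83. ] [586.8 123.   83. ]
screw2 [587.2 -43.6  83. ]
bend (array([587.5, 129.2, 233.1]), [np.float64(5.118518395529943), np.float64(5.118518395529884)])
stip (array([598.3, 197.8, 229.4]), [np.float64(6.224099850690308), np.float64(6.22409985069023)])
notch (array([ 476. , -332.8,   93.9]), [np.float64(1.6745962480364704), np.float64(1.6745962480365462)]) [ 475.  -332.7  102. ] [ 481.6 -330.   102. ]
fixture (array([595.1,  38.6, -24.3]), [np.float64(7.717942862604581), np.float64(7.717942862604633)])
rack [ 477.4 -371.2    0. ] [ 467.9 -370.8    0. ]
spray [ 729.5 -310.6    0. ] hammer [722.8 334.3   0. ] off [405.9 103.7  20. ]
```

View pics/rk.png

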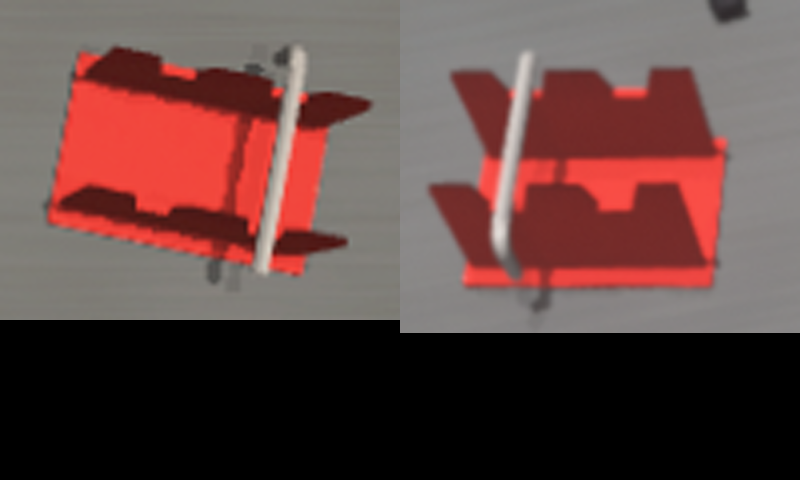

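```bash
python3 -m jog '[0,0,-22,0,0,9.4,0, 0,0,-22,0,0,9.4,0, 0,0,-22,0,0,9.4,0, 0,0,-22,0,0,9.4,0, 0,0,-22,0,0,9.4,0, 0,0,-22,0,0,9.4,0, 0,0,-22,0,0,9.4,0, 0,0,-22,0,0,9.2,0]'; python3 -m jog '[-27,28,0,0,0,0,0,-27,28,0,0,0,0,0,-27,28,0,0,0,0,0,-27,28,0,0,0,0,0,-27,28,0,0,0,0,0,-27,28,0,0,0,0,0,-27,28,0,0,0,0,0,-27,28,0,0,0,0,0]';  python3 -m jog '[-27,28,0,0,0,0,0,-27,28,0,0,0,0,0,-27,28,0,0,0,0,0,-27,28,0,0,0,0,0,-27,28,0,0,0,0,0,-27,28,0,0,0,0,0,-27,28,0,0,0,0,0,-27,28,0,0,0,0,0]'; python3 -m jog '[0,0,0,0,9,0,0,0,0,0,0,9,0,0,0,0,0,0,9,0,0,0,0,0,0,9,0,0,0,0,0,0,9,0,0,0,0,0,0,0,0,0]'; python3 -c "
from h import *
np.set_printoptions(precision=2,suppress=True)
p,r,s=tool();print(s['t'],p,r.as_matrix(),np.array(s['qpos']))"
```

```text
t: 2.3
tcp_pos: [214.9, 478.9, 403.8]
orientation: [0.0, 0.763, 0.646, 0.0]
force: [0.2, -0.0, 0.4]
opening: 92.0
t: 3.3
tcp_pos: [402.3, 229.0, 403.1]
orientation: [0.0, 0.761, 0.648, 0.0]
force: [0.1, 0.2, -0.0]
opening: 92.1
t: 4.3
tcp_pos: [589.0, -19.9, 403.0]
orientation: [-0.0, 0.761, 0.648, 0.0]
force: [1.0, 0.6, 0.3]
opening: 91.7
t: 5.05
tcp_pos: [588.1, -20.8, 400.8]
orientation: [-0.249, 0.705, 0.597, 0.29]
force: [0.1, 1.0, 0.3]
opening: 91.8
5.05 [588.15 -20.83 400.75] [[ 0.12  0.99  0.11]
 [ 0.7  -0.16  0.7 ]
 [ 0.71 -0.   -0.71]] [-0.54  0.45  1.14  0.75  1.82 -0.28]
```

```bash
python3 -m jog '[0,0,0,0,8,0,0,0,0,0,0,8,0,0,0,0,0,0,8,0,0,0,0,0,0,8,0,0,0,0,0,0,8,0,0,0,0,0,0,0,0,0]'; python3 -m jog '[-28,0,0,0,0,0,0,-28,0,0,0,0,0,0,-28,0,0,0,0,0,0,-28,0,0,0,0,0,0,-28,0,0,0,0,0,0,-28,0,0,0,0,0,0,-28,0,0,0,0,0,0,0,0,0,0,0,0,0]'; python3 -c "
from h import *
np.set_printoptions(precision=2,suppress=True)
p,r,s=tool();print(s['t'],p,r.as_matrix(),np.array(s['qpos']))
im=vision.capture('wrist');pp=P('wrist');print(np.array(pp['T']),pp['vertical_fov']);cv2.imwrite('pics/w1.png',im)
for t in ['hexkey','key_mid','key_short_tip','socket_mouth']: print(t,[(np.round(r['location'],1).tolist(),round(r['confidence'],2)) for r in vision.landmark_of('wrist',t)])
"
```

```text
t: 5.8
tcp_pos: [588.4, -18.1, 401.2]
orientation: [-0.439, 0.562, 0.478, 0.512]
force: [0.4, -0.2, 0.8]
opening: 91.6
t: 6.8
tcp_pos: [585.9, -35.2, 207.3]
orientation: [-0.438, 0.562, 0.479, 0.513]
force: [1.3, -0.0, -0.0]
opening: 91.8
6.8 [585.87 -35.21 207.31] [[ 0.01  0.99  0.16]
 [ 0.09 -0.16  0.98]
 [ 1.   -0.   -0.09]] [-0.7   0.9   1.45  1.11  1.87 -0.88]
[[   0.99    0.05   -0.15  562.2 ]
 [  -0.16    0.35   -0.92 -184.08]
 [   0.      0.93    0.36  295.24]
 [   0.      0.      0.      1.  ]] 65.22559350312008
hexkey [([306.2, 178.6], 0.94)]
key_mid [([305.2, 272.9], 0.98)]
key_short_tip [([309.4, 172.7], 0.87), ([302.5, 272.9], 0.75)]
socket_mouth []
```

View pics/w1.png

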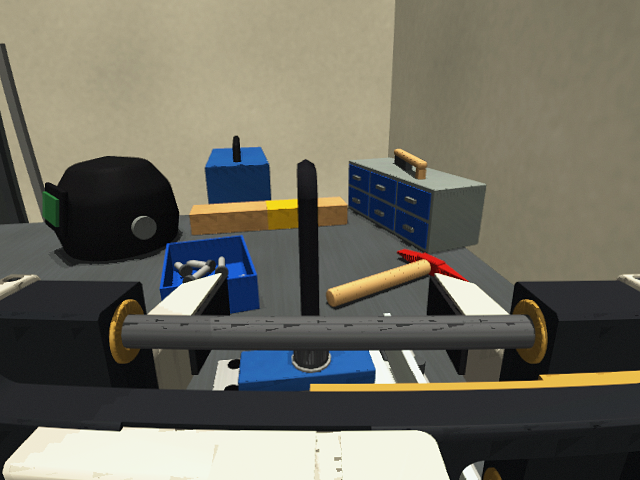

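```bash
python3 -c "
from h import *
np.set_printoptions(precision=2,suppress=True)
p,r,s=tool();pp=P('wrist');print(pp['cx'],pp['cy'],pp['D'])
for uv in [(305.2,272.9),(307,200),(306,178.6),(312,350),(309.4,172.7)]:
  o,d=ray('wrist',uv)
  for y in (122,130,197):
    X=o+d*(y-o[1])/d[1]; print(uv,y,X,'tool',r.inv().apply(X-p))
"
```

```text
327.79277104150765 236.1008030254955 [-0.07  0.    0.    0.    0.  ]
(305.2, 272.9) 122 [590.7  122.   143.49] tool [-51.43 -20.47 161.62]
(305.2, 272.9) 130 [591.46 130.   139.52] tool [-54.67 -21.   169.96]
(305.2, 272.9) 197 [597.79 197.   106.23] tool [-81.82 -25.45 239.82]
(307, 200) 122 [593.47 122.   211.83] tool [ 16.67 -17.55 155.96]
(307, 200) 130 [594.3  130.   209.64] tool [ 15.21 -18.01 164.15]
(307, 200) 197 [601.24 197.   191.3 ] tool [  2.95 -21.82 232.77]
(306, 178.6) 122 [592.92 122.   230.2 ] tool [ 34.96 -18.04 154.23]
(306, 178.6) 130 [593.73 130.   228.49] tool [ 33.98 -18.51 162.38]
(306, 178.6) 197 [600.55 197.   214.17] tool [ 25.72 -22.43 230.62]
(312, 350) 122 [595.83 122.    57.33] tool [-137.19  -15.63  170.12]
(312, 350) 130 [596.72 130.    51.1 ] tool [-142.67  -16.04  178.68]
(312, 350) 197 [604.18 197.    -1.03] tool [-188.57  -19.43  250.4 ]
(309.4, 172.7) 122 [595.82 122.   235.06] tool [ 39.83 -15.17 154.25]
(309.4, 172.7) 130 [596.71 130.   233.47] tool [ 38.97 -15.56 162.4 ]
(309.4, 172.7) 197 [604.16 197.   220.21] tool [ 31.78 -18.85 230.65]
```

```bash
python3 -m jog '[-14,-9.5,20,0,0,0,0,-14,-9.5,20,0,0,0,0,0,0,25,0,0,0,0,0,0,25,0,0,0,0,0,0,25,0,0,0,0,0,0,25,0,0,0,0,0,0,16,0,0,0,0,0,0,0,0,0,0,0]'; python3 -m jog '[0,0,0,0,0,0,1,0,0,0,0,0,0,1,0,0,0,0,0,0,1,0,0,0,0,0,0,1,0,0,0,0,0,0,1,0,0,0,0,0,0,1,0,0,0,0,0,0,1,0,0,0,0,0,0,1]'; python3 -c "
from h import *
np.set_printoptions(precision=2,suppress=True)
p,r,s=tool();print(s['t'],p,r.as_matrix(),np.array(s['qpos']),s['torque'])
im=vision.capture('wrist');cv2.imwrite('pics/w2.png',im)
"
```

```text
t: 8.05
tcp_pos: [591.2, 119.6, 166.8]
orientation: [-0.438, 0.561, 0.479, 0.514]
force: [0.1, -1.0, 0.5]
opening: 92.3
t: 9.05
tcp_pos: [591.3, 118.4, 166.3]
orientation: [-0.438, 0.561, 0.478, 0.514]
force: [4.0, -0.1, 0.8]
opening: 16.5
9.05 [591.31 118.37 166.28] [[ 0.01  0.99  0.16]
 [ 0.09 -0.16  0.98]
 [ 1.    0.   -0.09]] [-0.48  0.9   1.65  1.26  1.67 -1.01] [-0.66  0.1  -0.3 ]
```

View pics/w2.png

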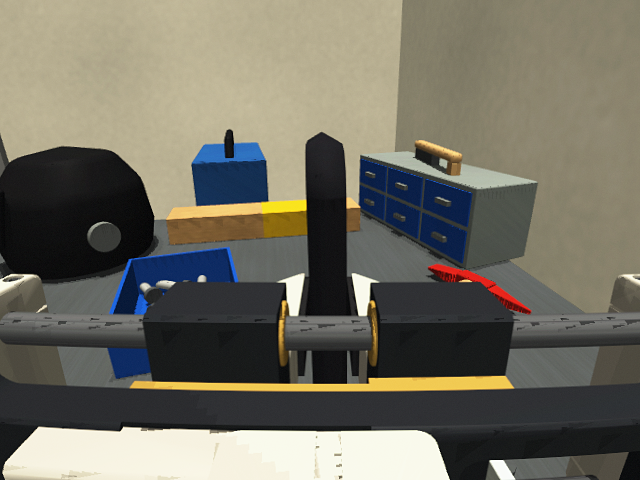

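```bash
python3 -m jog '[5,0,0,0,0,0,1,10,0,0,0,0,0,1,15,0,0,0,0,0,1,15,0,0,0,0,0,1,15,0,0,0,0,0,1,15,0,0,0,0,0,1,15,0,0,0,0,0,1,15,0,0,0,0,0,1]'; python3 -c "
from h import *
np.set_printoptions(precision=2,suppress=True)
p,r,s=tool();print(s['t'],p,r.as_matrix(),np.array(s['qpos']),s['torque'])
for n in ('scene','wrist','top'):
  im=vision.capture(n);cv2.imwrite('pics/%s3.png'%n,im)
  for t in ['hexkey','key_mid','key_long_tip','key_short_tip','socket_mouth']: print(n,t,[(np.round(r['location'],1).tolist(),round(r['confidence'],2)) for r in vision.landmark_of(n,t)])
a=cv2.imread('pics/scene3.png')[210:350,300:460];cv2.imwrite('pics/c3.png',cv2.resize(a,(640,560),interpolation=cv2.INTER_CUBIC))
"
```

```text
t: 10.1
tcp_pos: [592.7, 127.5, 271.9]
orientation: [-0.438, 0.561, 0.478, 0.514]
force: [-0.3, -0.7, -4.5]
opening: 15.4
10.1 [592.66 127.47 271.93] [[ 0.01  0.99  0.16]
 [ 0.09 -0.16  0.98]
 [ 1.    0.   -0.09]] [-0.46  0.72  1.64  1.29  1.72 -0.83] [-1.56  0.27 -0.03]
scene hexkey [([400.7, 249.7], 0.97), ([181.1, 205.4], 0.79)]
scene key_mid [([390.8, 275.2], 0.87), ([192.1, 240.2], 0.79), ([383.6, 194.0], 0.75)]
scene key_long_tip [([382.6, 301.2], 0.75), ([373.2, 172.4], 0.74), ([201.7, 273.6], 0.69)]
scene key_short_tip [([414.0, 211.5], 0.95), ([433.2, 250.4], 0.62)]
scene socket_mouth [([377.3, 318.4], 0.52), ([135.1, 344.6], 0.23)]
wrist hexkey [([323.8, 156.5], 0.72)]
wrist key_mid [([322.1, 337.2], 0.92)]
wrist key_long_tip []
wrist key_short_tip []
wrist socket_mouth []
top hexkey [([216.4, 319.2], 0.8), ([421.9, 374.7], 0.72), ([250.8, 166.0], 0.59)]
top key_mid [([215.3, 351.0], 0.92), ([258.3, 174.8], 0.91), ([413.7, 329.7], 0.57)]
top key_long_tip [([214.0, 383.8], 0.91), ([429.8, 147.0], 0.7), ([411.0, 288.6], 0.62)]
top key_short_tip [([186.8, 314.7], 0.86), ([441.7, 228.7], 0.73), ([219.9, 161.8], 0.64), ([460.6, 371.9], 0.56), ([254.0, 164.1], 0.55)]
top socket_mouth [([273.4, 187.0], 0.67), ([256.8, 173.4], 0.61)]
```

View pics/c3.png

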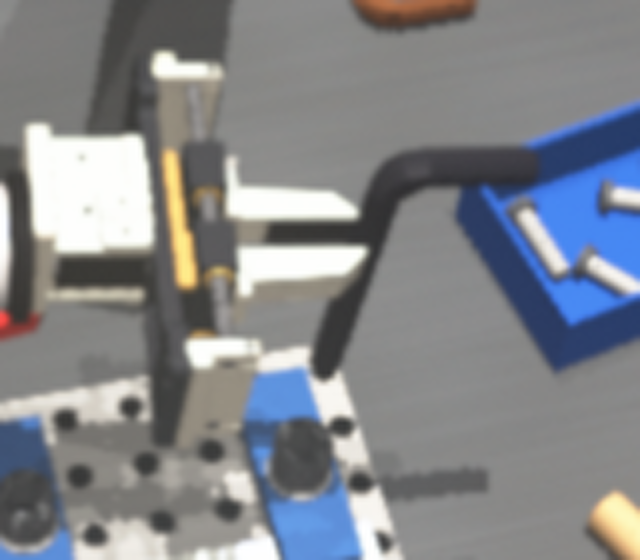

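```bash
cat > fit.py <<'E'
from h import *
from scipy.optimize import least_squares
KP={'hexkey':(0,0,0),'key_mid':(0,0,-85),'key_long_tip':(0,0,-170),'key_short_tip':(72,0,0)}
# key axes in tool: x->z, y->-y?, z->x  (x=z_t, z=x_t => y=z×x = x_t×z_t=-y_t)
B=np.array([[0,0,1],[0,-1,0],[1,0,0]],float)
def key2world(th,p,r):
    phi,ox,oy,oz=th
    M=r*R.from_rotvec([0,phi,0])*R.from_matrix(B)
    return M,p+r.apply([ox,oy,oz])
def fit(obs,p,r):
    def res(th):
        M,o=key2world(th,p,r); e=[]
        for n,k,uv in obs: e+=list((proj(n,o+M.apply(KP[k]))[0]-uv)*.5)
        return e+[(th[2])/2]
    f=least_squares(res,[0,65,0,6],x_scale=[.02,5,2,5],loss='soft_l1'); return f.x,f.fun
E
python3 - <<'E'
from fit import *
np.set_printoptions(precision=2,suppress=True)
p,r,s=tool()
obs=[('scene','hexkey',(400.7,249.7)),('scene','key_mid',(390.8,275.2)),('scene','key_long_tip',(382.6,301.2)),('scene','key_short_tip',(433.2,250.4)),('top','hexkey',(250.8,166)),('top','key_mid',(258.3,174.8)),('top','key_short_tip',(219.9,161.8)),('wrist','key_mid',(322.1,337.2)),('wrist','hexkey',(323.8,156.5))]
for ob in (obs,obs[:-2]):
    th,f=fit(ob,p,r); print(np.degrees(th[0]),th,f.round(1)); M,o=key2world(th,p,r); print(M.as_matrix(),o,o+M.apply(KP['key_long_tip']))
# socket: two cams, several
for n,uv in (('scene',(377.7,317.5)),('scene',(377.3,318.4)),('top',(272,187)),('top',(273.4,187))): print(n,atz(n,uv,83))
E
```

```text
-1.1293129997508162 [-0.02 61.72 -2.32  8.94] [-0.9  1.  -0.5  0.9 -0.5 -0.8  0.7  0.7  0.3 -0.5  0.9 -0.5  0.1 -0.4
  0.5 -2.1 -0.6  0.6 -1.2]
[[ 0.16 -0.99  0.02]
 [ 0.98  0.16  0.11]
 [-0.11 -0.    0.99]] [592.7  141.82 331.58] [589.81 123.91 162.55]
-0.5276760561517826 [-0.01 63.88 -2.75  9.41] [-0.7  0.5 -0.1  0.5  0.1 -1.2  1.   0.2  0.1 -0.5  0.5 -0.6 -0.2 -0.4
 -1.4]
[[ 0.16 -0.99  0.02]
 [ 0.98  0.16  0.1 ]
 [-0.1  -0.    1.  ]] [592.38 142.54 333.69] [589.78 126.38 164.48]
scene [586.78 123.05  83.  ]
scene [588.83 121.49  83.  ]
top [590.26 120.91  83.  ]
top [590.24 117.24  83.  ]
```

```bash
python3 -m jog '[0,0,0,0,-10.5,0,1,0,0,0,0,-10.5,0,1,0,0,0,0,-10.5,0,1,0,0,0,0,-10.5,0,1,0,0,0,0,-10.5,0,1,0,0,0,0,-10.5,0,1,0,0,0,0,-10.5,0,1,0,0,0,0,-10.5,0,1]'; python3 -m jog '[-11,0,0,0,0,0,1,-20,0,0,0,0,0,1,-20,0,0,0,0,0,1,-20,0,20,0,0,0,1,0,0,20,0,0,0,1,0,0,20,0,0,0,1,0,0,10,0,0,0,1,0,0,0,0,0,0,1]'
cat > look.py <<'E'
from fit import *
import sys
np.set_printoptions(precision=2,suppress=True)
p,r,s=tool();print(s['t'],p,r.as_matrix(),np.array(s['qpos']),s['force'],s['torque'],s['opening'])
for n in ('scene','wrist','top'):
  im=vision.capture(n);cv2.imwrite('pics/%s%s.png'%(n,sys.argv[1]),im)
  for t in ['hexkey','key_mid','key_long_tip','key_short_tip','socket_mouth']: print(n,t,[(np.round(r['location'],1).tolist(),round(r['confidence'],2)) for r in vision.landmark_of(n,t)])
E
python3 look.py 4
```

```text
t: 12.0
tcp_pos: [591.8, 127.6, 271.7]
orientation: [-0.005, 0.762, 0.648, 0.005]
force: [-0.6, -0.8, -6.4]
opening: 15.0
t: 13.0
tcp_pos: [581.2, 57.2, 199.3]
orientation: [-0.006, 0.762, 0.648, 0.006]
force: [0.2, -0.3, -4.1]
opening: 15.0
13.0 [581.18  57.22 199.28] [[ 0.16  0.99  0.  ]
 [ 0.99 -0.16  0.02]
 [ 0.02 -0.   -1.  ]] [-0.04  0.47  1.4   0.02  1.27  0.11] [ 0.24 -0.33 -4.15] [-0.14  0.09 -0.02] 15.020612408050056
scene hexkey [([181.7, 208.3], 0.83), ([388.9, 211.9], 0.66), ([380.4, 286.6], 0.64), ([172.1, 315.6], 0.53)]
scene key_mid [([341.2, 293.7], 0.87), ([192.3, 238.4], 0.68)]
scene key_long_tip [([202.0, 272.6], 0.8), ([302.4, 298.6], 0.56)]
scene key_short_tip [([149.1, 214.7], 0.77), ([374.4, 307.8], 0.68), ([415.2, 213.1], 0.55)]
scene socket_mouth [([376.9, 320.5], 0.7)]
wrist hexkey [([322.9, 158.7], 0.89)]
wrist key_mid []
wrist key_long_tip []
wrist key_short_tip [([322.2, 151.3], 0.91), ([325.8, 157.8], 0.45)]
wrist socket_mouth []
top hexkey [([266.7, 174.7], 0.7)]
top key_mid [([416.8, 334.1], 0.95)]
top key_long_tip [([412.2, 288.1], 0.86), ([337.5, 186.7], 0.77)]
top key_short_tip [([266.6, 185.3], 0.71), ([458.0, 370.0], 0.68)]
top socket_mouth [([275.8, 184.5], 0.52), ([441.9, 229.6], 0.52)]
```

Run:
```python
from fit import *
np.set_printoptions(precision=2,suppress=True)
p,r,s=tool()
obs=[('scene','hexkey',(380.4,286.6)),('scene','key_mid',(341.2,293.7)),('scene','key_long_tip',(302.4,298.6)),('scene','key_short_tip',(374.4,307.8)),('top','hexkey',(266.7,174.7)),('wrist','hexkey',(322.9,158.7)),('wrist','key_short_tip',(322.2,151.3))]
for ob in (obs,obs[:-2]):
    th,f=fit(ob,p,r); print(np.degrees(th[0]),th,f.round(1)); M,o=key2world(th,p,r); print(M.as_matrix(),o,o+M.apply(KP['key_short_tip']))
def crop(n,x,y,w,h,W,H): return cv2.resize(cv2.imread(f'pics/{n}4.png')[y:y+h,x:x+w],(W,H),interpolation=cv2.INTER_CUBIC)
cv2.imwrite('pics/c4.png',np.hstack([crop('scene',330,260,80,100,400,500),crop('wrist',240,80,160,200,400,500)]))
```

```text
-0.2782415632958193 [-0.   61.46 -2.1   0.05] [ 0.4  1.7 -0.2 -0.4 -1.2 -1.5  2.1  0.2  0.6  1.9 -0.1  0.   1.  -0.1
 -1. ]
[[ 0.   -0.99  0.16]
 [ 0.01  0.16  0.99]
 [-1.    0.    0.01]] [589.34 119.51 200.64] [589.48 120.41 128.64]
2.8802840624754436 [ 0.05 61.35  0.48 -6.7 ] [ 0.6  1.4 -0.1 -0.2 -1.1 -0.6  3.2 -0.2  0.6  1.1  0.2]
[[ 0.01 -0.99  0.16]
 [ 0.07  0.16  0.98]
 [-1.    0.    0.07]] [591.84 118.88 207.39] [592.62 123.69 135.55]
```

View pics/c4.png

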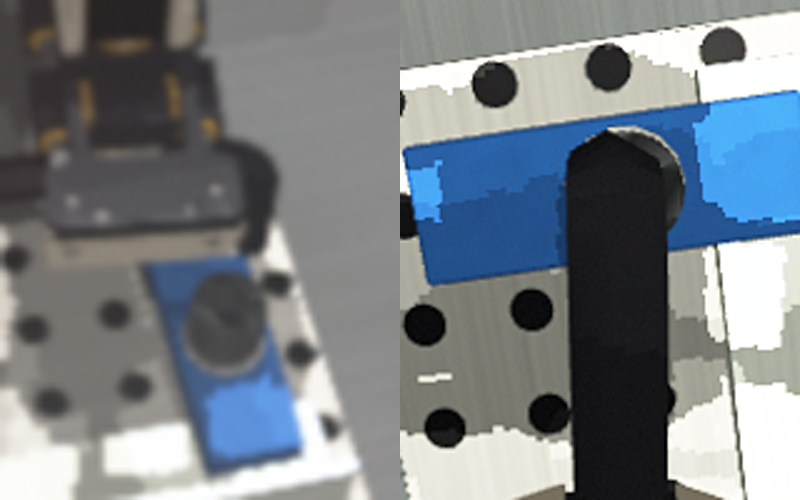

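```bash
python3 - <<'E'
from fit import *
np.set_printoptions(precision=2,suppress=True)
p,r,s=tool(); pp=P('wrist'); print(np.array(pp['T']))
pts=[(645,130),(672,150),(684,180),(680,212),(666,236)]
X=np.array([atz('wrist',(240+(u-400)*.4,80+v*.4),83)[:2] for u,v in pts]);print(X)
f=least_squares(lambda c:np.hypot(*(X-c).T)-17,[589,120]);print(f.x,f.fun)
# key edges at bend top: long arm centre line columns -> tool y of key at long-arm top surface
for uv in [(240+167*.4,80+300*.4),(240+267*.4,80+300*.4),(240+168*.4,150),(240+262*.4,150)]:
    print('key edge',r.inv().apply(atz('wrist',uv,p[2]-9)-p))
E
python3 -m jog '[0,0,0,0,0,0,1]'
```

```text
[[  0.99   0.15   0.04 592.59]
 [ -0.16   0.96   0.25 127.23]
 [  0.    -0.25   0.97 358.78]
 [  0.     0.     0.     1.  ]]
[[600.67 130.63]
 [607.44 123.9 ]
 [609.61 115.01]
 [607.14 106.16]
 [602.1   99.95]]
[592.93 115.  ] [ 0.43  0.02 -0.32 -0.26  0.63]
key edge [42.43 -9.52  9.75]
key edge [42.42  8.57  9.74]
key edge [64.59 -9.05 10.13]
key edge [64.58  7.44 10.13]
t: 14.02
tcp_pos: [581.6, 58.5, 199.6]
orientation: [-0.006, 0.761, 0.648, 0.007]
force: [0.1, 0.6, -5.1]
opening: 14.9
```

```bash
python3 -m jog '[0,-12,5,0,0,0,1,0,-12,5,0,0,0,1,0,-11,5,0,0,0,1,0,0,0,0,0,0,1]'
cat > w.py <<'E'
from fit import *
import sys
np.set_printoptions(precision=2,suppress=True)
p,r,s=tool(); im=vision.capture('wrist'); pp=P('wrist'); cv2.imwrite('pics/w%s.png'%sys.argv[1],im)
for t in ['socket_mouth','key_short_tip','hexkey']:
  for q in vision.landmark_of('wrist',t): print(t,q['location'],q['confidence'],atz('wrist',q['location'],83,pp))
for q in vision.trace('wrist','socket_mouth'):
  e=q['extent'];print(e,q['confidence'])
print(p,s['force'])
E
python3 w.py 5; python3 -m jog '[0,24,0,0,0,0,1,0,24,0,0,0,0,1,0,22,0,0,0,0,1,0,0,0,0,0,0,1]'; python3 w.py 6; python3 -c "
import cv2,numpy as np
cv2.imwrite('pics/c6.png',np.hstack([cv2.resize(cv2.imread('pics/w%d.png'%k)[90:240,200:440],(400,250),interpolation=cv2.INTER_CUBIC) for k in (5,6)]))"
```

```text
t: 14.52
tcp_pos: [546.5, 64.5, 184.5]
orientation: [-0.006, 0.761, 0.648, 0.006]
force: [0.3, 0.9, -5.1]
opening: 15.3
socket_mouth [383.5, 155.6] 0.56 [594.28 115.89  83.  ]
key_short_tip [322.1, 149.8] 0.57 [553.44 126.36  83.  ]
key_short_tip [325.1, 156.4] 0.44 [554.74 121.66  83.  ]
hexkey [326.1, 156.3] 0.72 [555.43 121.62  83.  ]
[356.0, 131.9, 53.6, 50.9] 0.92
[546.47  64.45 184.51] [ 0.32  0.88 -5.05]
t: 15.28
tcp_pos: [617.4, 52.7, 184.2]
orientation: [-0.005, 0.762, 0.648, 0.007]
force: [-1.0, -0.3, -4.4]
opening: 15.1
socket_mouth [278.4, 155.7] 0.65 [592.35 115.99  83.  ]
key_short_tip [322.5, 148.8] 0.62 [622.78 115.66  83.  ]
hexkey [324.9, 157.5] 0.67 [623.44 109.66  83.  ]
[252.2, 128.2, 52.9, 53.4] 0.64
[617.44  52.72 184.17] [-1.04 -0.34 -4.44]
```

View pics/c6.png

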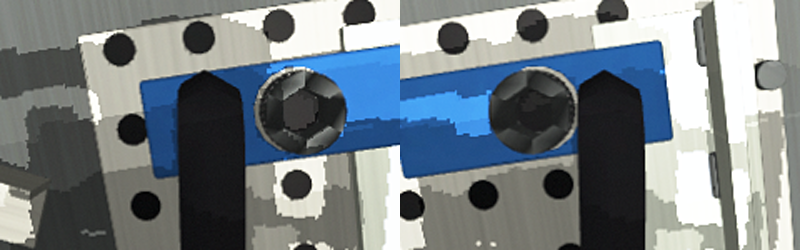

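Run:
```python
from fit import *
np.set_printoptions(precision=2,suppress=True)
p,r,s=tool(); pp=P('wrist')
for uv,z in [((324.9,157.5),8),((322.5,148.8),8),((325,132),24),((325,132),40),((325,132),60)]:
  print(uv,z,r.inv().apply(atz('wrist',uv,p[2]-z,pp)-p))
S=atz('wrist',(278.4,155.7),83,pp); print('sock tool',r.inv().apply(S-p)); print('cam tool',r.inv().apply(np.array(pp['T'])[:3,3]-p))
im=cv2.cvtColor(cv2.imread('pics/w6.png'),cv2.COLOR_BGR2GRAY); print(im[120:140,324]); print(im[190,300:352]); print(im[150,300:352])
```

```text
(324.9, 157.5) 8 [61.4  -1.29  9.08]
(322.5, 148.8) 8 [65.14 -2.32  9.15]
(325, 132) 24 [72.24 -1.32 25.27]
(325, 132) 40 [72.23 -1.43 41.27]
(325, 132) 60 [72.22 -1.56 61.28]
sock tool [ 56.53 -33.72 102.77]
cam tool [  72.37   -0.12 -157.91]
[87 93 93 92 93 92 92 93 92 92 93 93 69 21 15 16 20 20 17 21]
[120 119 119 120 122 126  89  37  17  19  23  22  23  21  24  24  25  24
  25  23  22  24  24  25  27  25  29  25  26  28  27  26  27  25  26  27
  25  27  26  28  24  28  26  27  26  25  10 221 235 231 230 230]
[ 32  51  47  28  83 159 107  11  21  25  28  26  27  28  29  25  25  26
  27  25  27  29  26  26  27  25  27  29  27  27  28  24  27  27  26  27
  25  27  28  27  26  27  28  26  16  72  80  78  76  78  79  77]
```

```bash
python3 -m jog '[-4,-16,0,0,0,0,1,0,-16,0,0,0,0,1,0,0,8,0,0,0,1,0,0,6,0,0,0,1,0,0,0,0,0,0,1]'; python3 -m jog '[0,0,3,0,0,0,1,0,0,3,0,0,0,1,0,0,3,0,0,0,1]'; python3 -c "
from h import *
np.set_printoptions(precision=2,suppress=True)
p,r,s=tool();print(p,r.as_matrix(),s['force'],s['torque'])"
```

```text
t: 16.15
tcp_pos: [584.0, 54.5, 169.7]
orientation: [-0.006, 0.761, 0.648, 0.006]
force: [0.6, 0.9, -5.3]
opening: 15.5
t: 16.52
tcp_pos: [584.1, 54.7, 161.4]
orientation: [-0.006, 0.761, 0.648, 0.007]
force: [-0.1, 0.4, -4.3]
opening: 15.1
[584.11  54.68 161.36] [[ 0.16  0.99  0.  ]
 [ 0.99 -0.16  0.02]
 [ 0.02  0.   -1.  ]] [-0.08  0.41 -4.31] [-0.11  0.07 -0.04]
```

```bash
python3 -m jog '[0,0,3,0,0,0,1,0,0,3,0,0,0,1]'; python3 -m jog '[0,0,3,0,0,0,1,0,0,0,0,0,0,1]';python3 -c "
from h import *
np.set_printoptions(precision=2,suppress=True)
p,r,s=tool();print(p,r.as_matrix(),s['force'],s['torque'])"
```

```text
t: 16.77
tcp_pos: [584.1, 54.7, 155.5]
orientation: [-0.006, 0.761, 0.648, 0.007]
force: [-0.0, -0.9, -3.0]
opening: 15.1
t: 17.02
tcp_pos: [584.3, 54.6, 152.9]
orientation: [-0.005, 0.761, 0.648, 0.007]
force: [0.3, -2.7, -1.5]
opening: 15.4
[584.3   54.62 152.85] [[ 0.16  0.99  0.  ]
 [ 0.99 -0.16  0.02]
 [ 0.02  0.   -1.  ]] [ 0.35 -2.66 -1.47] [-0.32  0.13  0.  ]
```

```bash
python3 -m jog '[-0.5,0,3,0,0,0,1,-0.5,0,3,0,0,0,1]'; python3 -m jog '[0,0,3,0,0,0,1,0,0,0,0,0,0,1]';python3 -m jog '[0,0,3,0,0,0,1,0,0,0,0,0,0,1]';python3 w.py 7
python3 - <<'E'
import cv2,numpy as np
from bench import vision
im=vision.capture('scene');cv2.imwrite('pics/s7.png',im)
cv2.imwrite('pics/c7.png',np.hstack([cv2.resize(im[260:360,330:410],(400,500),interpolation=cv2.INTER_CUBIC),cv2.resize(cv2.imread('pics/w7.png')[80:280,240:400],(400,500),interpolation=cv2.INTER_CUBIC)]))
E
```

```text
t: 17.27
tcp_pos: [585.0, 51.8, 148.2]
orientation: [-0.003, 0.761, 0.648, 0.007]
force: [-2.1, -12.5, 10.0]
opening: 15.2
t: 17.52
tcp_pos: [585.6, 50.4, 146.0]
orientation: [-0.002, 0.762, 0.648, 0.007]
force: [-1.3, -15.1, 10.6]
opening: 15.1
t: 17.77
tcp_pos: [586.3, 49.2, 143.8]
orientation: [-0.0, 0.762, 0.648, 0.007]
force: [-1.6, -20.3, 14.1]
opening: 15.3
key_short_tip [316.0, 131.1] 0.97 [591.96 122.64  83.  ]
hexkey [325.9, 160.6] 0.91 [594.82 105.43  83.  ]
[292.8, 113.5, 58.4, 52.6] 0.55
[586.27  49.15 143.82] [ -1.59 -20.32  14.11]
```

View pics/c7.png

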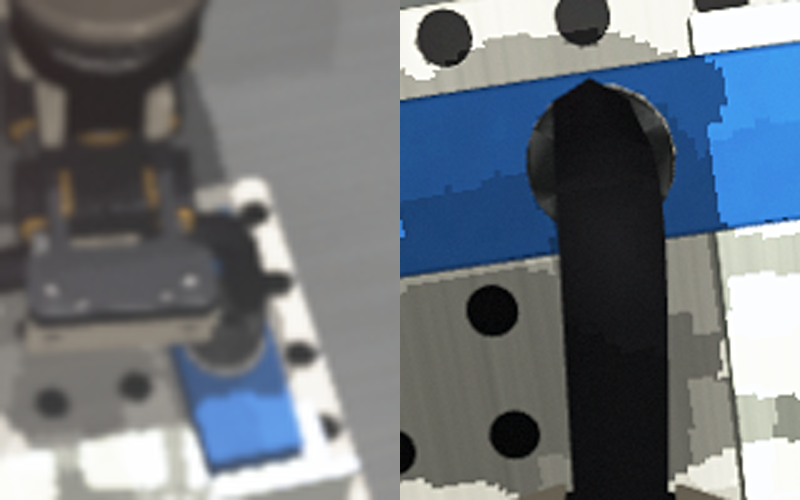

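Run:
```python
import cv2,numpy as np
def c(k,x,y): 
    a=cv2.imread('pics/w%d.png'%k)[y:y+64,x:x+64]; return cv2.resize(np.clip(a.astype(float)*1.8,0,255).astype(np.uint8),(400,400),interpolation=cv2.INTER_CUBIC)
cv2.imwrite('pics/c8.png',np.hstack([c(5,350,124),c(6,247,124)]))
```

```text
(no output)
```

View pics/c8.png

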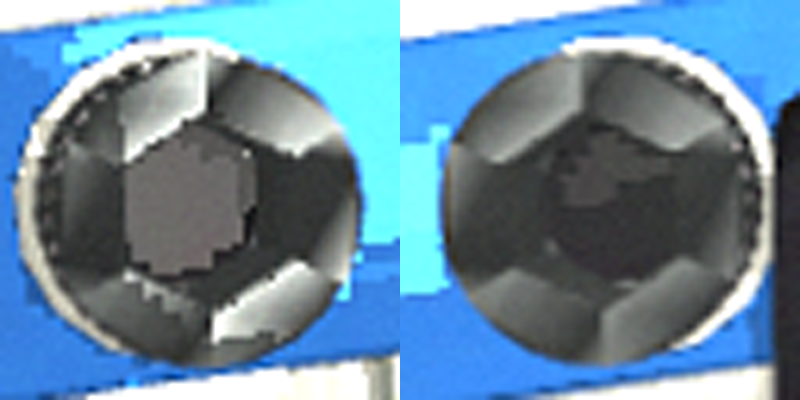

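```bash
python3 -m jog '[2,0,-2,0,0,0,1,2,0,-4,0,0,0,1,0,0,-8,0,0,0,1,0,0,-12,0,0,0,1,0,0,-12,0,0,0,1,0,0,0,0,0,0,1]'; python3 look.py 9 | grep -v socket;python3 - <<'E'
import cv2
g=cv2.cvtColor(cv2.imread('pics/wrist9.png'),cv2.COLOR_BGR2GRAY); print(g[100:150,322].tolist()); print(g[100:150,326].tolist())
E
```

```text
t: 18.82
tcp_pos: [585.1, 57.7, 179.7]
orientation: [-0.005, 0.761, 0.648, 0.008]
force: [0.9, 0.4, -4.1]
opening: 15.0
18.825 [585.06  57.73 179.74] [[ 0.16  0.99  0.  ]
 [ 0.99 -0.16  0.02]
 [ 0.02  0.   -1.  ]] [-0.04  0.49  1.42  0.02  1.22  0.11] [ 0.89  0.42 -4.12] [-0.23  0.07  0.02] 15.02505298560736
scene hexkey [([380.5, 292.0], 0.78), ([391.0, 212.5], 0.72), ([183.4, 207.1], 0.7)]
scene key_mid [([340.7, 301.5], 0.88), ([194.2, 238.3], 0.65), ([302.6, 309.2], 0.63)]
scene key_long_tip [([303.2, 309.0], 0.72), ([205.8, 272.1], 0.55)]
scene key_short_tip [([147.7, 215.2], 0.9), ([381.4, 309.0], 0.67), ([415.0, 209.9], 0.55)]
wrist hexkey [([321.2, 158.2], 0.75)]
wrist key_mid [([348.7, 239.2], 0.48)]
wrist key_long_tip []
wrist key_short_tip [([316.6, 143.1], 0.77)]
top hexkey [([266.5, 179.8], 0.79), ([423.3, 375.3], 0.57)]
top key_mid [([412.6, 332.7], 0.65)]
top key_long_tip [([411.2, 286.8], 0.77), ([272.7, 187.3], 0.69), ([338.7, 186.3], 0.57)]
top key_short_tip [([458.9, 371.0], 0.84), ([264.7, 185.5], 0.79)]
[39, 37, 40, 37, 38, 36, 38, 39, 38, 38, 39, 35, 33, 66, 157, 194, 191, 191, 189, 188, 188, 188, 192, 149, 85, 45, 20, 16, 16, 13, 17, 18, 17, 21, 21, 22, 20, 22, 23, 22, 24, 22, 25, 25, 25, 27, 25, 25, 26, 26]
[39, 38, 37, 37, 38, 38, 38, 39, 36, 35, 31, 86, 157, 180, 188, 191, 189, 192, 189, 189, 190, 191, 195, 119, 67, 83, 89, 66, 28, 13, 16, 16, 15, 17, 18, 21, 21, 21, 20, 22, 22, 22, 23, 24, 23, 25, 27, 27, 27, 26]
```

Run:
```python
from fit import *
np.set_printoptions(precision=2,suppress=True)
p,r,s=tool()
obs=[('scene','hexkey',(380.5,292)),('scene','key_mid',(340.7,301.5)),('scene','key_long_tip',(303,309)),('scene','key_short_tip',(381.4,309)),('top','hexkey',(266.5,179.8)),('wrist','hexkey',(321.2,158.2)),('wrist','key_short_tip',(316.6,143.1))]
for ob in (obs,obs[:-2]):
    th,f=fit(ob,p,r); print(np.degrees(th[0]),th,f.round(1)); M,o=key2world(th,p,r); print(M.as_matrix(),o,o+M.apply(KP['key_short_tip']))
# apex model: outer vertex of the tip
KP['apex']=(70,0,9.8)
for phi in np.radians([0,2,4,6,8]):
  for oz in (6,9):
    M,o=key2world([phi,62.4,-.8,oz],p,r); print(np.degrees(phi),oz,proj('wrist',o+M.apply([70,0,9.8]))[0],proj('wrist',o+M.apply([25,0,9.8]))[0],proj('wrist',o)[0])
print('mouth',[atz('wrist',uv,83) for uv in [(0,0)]])
```

```text
3.8674393659984942 [ 0.07 62.   -3.01 -5.26] [ 0.   1.5 -0.1 -1.1 -1.2 -2.7 -0.5  1.7  1.1 -0.5 -0.4  0.1  3.  -0.8
 -1.5]
[[ 0.01 -0.99  0.16]
 [ 0.08  0.16  0.98]
 [-1.   -0.    0.08]] [591.38 118.96 184.99] [592.36 125.   113.25]
12.933464679549369 [  0.23  60.79  -1.25 -15.36] [-0.   0.6  0.1 -0.3 -0.4 -0.3  2.   0.5  1.3 -1.2 -0.6]
[[ 0.04 -0.99  0.15]
 [ 0.24  0.16  0.96]
 [-0.97 -0.    0.24]] [592.9  117.31 195.08] [595.67 134.43 125.2 ]
0.0 6 [326.44 132.04] [326.17 132.11] [326.   155.65]
0.0 9 [326.45 132.03] [326.19 132.11] [326.02 155.23]
2.0 6 [326.43 127.87] [326.17 130.28] [326.   155.65]
2.0 9 [326.45 127.92] [326.19 130.31] [326.02 155.23]
4.0 6 [326.43 123.7 ] [326.16 128.47] [326.   155.65]
4.0 9 [326.44 123.8 ] [326.18 128.52] [326.02 155.23]
6.000000000000001 6 [326.42 119.52] [326.16 126.67] [326.   155.65]
6.000000000000001 9 [326.43 119.68] [326.18 126.75] [326.02 155.23]
8.0 6 [326.41 115.33] [326.15 124.9 ] [326.   155.65]
8.0 9 [326.43 115.54] [326.17 125.01] [326.02 155.23]
mouth [array([398.35, 252.8 ,  83.  ])]
```

```bash
python3 -m jog '[0,0,0,0,0,-4,1,0,0,0,-2,-4.3,0,1,0,0,0,0,0,0,1]' | head -3
cat > tgt.py <<'E'
from fit import *
import sys
np.set_printoptions(precision=2,suppress=True)
p,r,s=tool(); x,y,z=map(float,sys.argv[1:4]); print(p,'delta in tool',r.inv().apply(np.array([x,y,z])-p)); print(r.as_matrix(),s['force'])
E
python3 tgt.py 588.8 52.3 180
python3 - <<'E'
from fit import *
p,r,s=tool();im=vision.capture('wrist');cv2.imwrite('pics/w10.png',im)
g=cv2.cvtColor(im,cv2.COLOR_BGR2GRAY)
for row in range(120,156,3):
    d=np.where(g[row,295:355]<32)[0]+295; print(row,d.min() if len(d) else None,d.max() if len(d) else None,len(d))
for ph in (0,1,2,3.3,4.5):
    M,o=key2world([np.radians(ph),62.4,-.8,9],p,r); print(ph,proj('wrist',o+M.apply([70,0,9.8]))[0],M.as_matrix()[:,0],o)
E
```

```text
t: 20.1
tcp_pos: [584.1, 58.5, 178.7]
orientation: [0.032, 0.737, 0.675, -0.009]
[584.06  58.46 178.69] delta in tool [-5.77  5.3  -0.8 ]
[[ 0.09  1.    0.03]
 [ 0.99 -0.09 -0.06]
 [-0.06  0.04 -1.  ]] [-0.08  0.08 -5.01]
120 None None 0
123 311 321 11
126 306 326 21
129 302 331 30
132 301 333 33
135 302 335 34
138 302 338 37
141 302 352 41
144 303 351 41
147 303 349 43
150 303 353 44
153 303 346 43
0 [326.04933203 131.56194555] [ 0.03045863 -0.05981241 -0.99774483] [589.13234288 120.03599281 166.1306539 ]
1 [326.04406551 129.5072565 ] [ 0.03201766 -0.04244945 -0.99858546] [589.13234288 120.03599281 166.1306539 ]
2 [326.03865166 127.45007398] [ 0.03356695 -0.02507356 -0.9991219 ] [589.13234288 120.03599281 166.1306539 ]
3.3 [326.0313924  124.77218152] [ 0.03556566 -0.00247427 -0.99936428] [589.13234288 120.03599281 166.1306539 ]
4.5 [326.02446843 122.29690318] [ 0.0373944   0.018388   -0.99913139] [589.13234288 120.03599281 166.1306539 ]
```

```bash
python3 -m jog '[0,0,0,-2.6,-1,0,1,0,0,0,0,0,0,1]' | head -3
cat > tip.py <<'E'
from fit import *
import sys
np.set_printoptions(precision=2,suppress=True)
p,r,s=tool(); phi,roll=map(float,sys.argv[1:3]); m=np.array([float(v) for v in sys.argv[3:5]])
d=np.array([np.tan(np.radians(phi)),np.tan(np.radians(roll)),1]); d/=np.linalg.norm(d)
o=p+r.apply([62.4,-.8,9]); t=o+72*r.apply(d)
print(p,'keyx',r.apply(d),'tip',t,'move in tool',r.inv().apply([m[0]-t[0],m[1]-t[1],0]),'down',r.inv().apply([0,0,-1]),'F',np.array(s['force']),np.array(s['torque']),s['t'])
E
python3 tip.py 4.5 -4.8 593.2 114
```

```text
t: 20.4
tcp_pos: [584.0, 57.5, 178.7]
orientation: [0.055, 0.737, 0.674, -0.0]
[584.    57.46 178.67] keyx [-0.  0. -1.] tip [589.41 119.1   93.06] move in tool [-4.72  4.21  0.69] down [ 0.07 -0.08  0.99] F [ 0.01  0.94 -4.59] [ 0.08  0.17 -0.03] 20.4
```

```bash
python3 -m jog '[-4.7,4.2,0.7,0,0,0,1,0.5,-0.6,7,0,0,0,1,0,0,0,0,0,0,1]' ; python3 -m jog '[0.2,-0.2,2.5,0,0,0,1,0.2,-0.2,2.5,0,0,0,1,0,0,0,0,0,0,1]'; python3 tip.py 4.5 -4.8 593.2 114;  python3 -m jog '[0.2,-0.2,2.5,0,0,0,1,0,0,0,0,0,0,1]';python3 tip.py 4.5 -4.8 593.2 114
```

```text
t: 20.78
tcp_pos: [587.8, 52.0, 170.5]
orientation: [0.054, 0.737, 0.674, -0.001]
force: [0.0, -0.6, -4.8]
opening: 14.6
t: 21.15
tcp_pos: [588.1, 52.4, 166.3]
orientation: [0.055, 0.737, 0.674, -0.0]
force: [-0.2, 0.8, -4.5]
opening: 15.1
[588.08  52.41 166.31] keyx [-0.  0. -1.] tip [593.53 113.96  80.63] move in tool [ 0.01 -0.33 -0.03] down [ 0.07 -0.08  0.99] F [-0.22  0.8  -4.5 ] [ 0.06  0.13 -0.08] 21.15
t: 21.4
tcp_pos: [588.1, 52.4, 163.8]
orientation: [0.055, 0.737, 0.674, -0.0]
force: [-0.2, -0.8, -4.3]
opening: 15.1
[588.11  52.36 163.83] keyx [-0.  0. -1.] tip [593.57 113.9   78.15] move in tool [ 0.06 -0.38 -0.04] down [ 0.07 -0.08  0.99] F [-0.16 -0.75 -4.32] [0.05 0.08 0.01] 21.4
```

```bash
for i in 1 2; do python3 tip.py 4.5 -4.8 593.2 114 >/dev/null; done; python3 -m jog '[0.2,-0.2,2.5,0,0,0,1,0,0,0,0,0,0,1]'|sed -n 2,4p; python3 -m jog '[0.2,-0.2,2.5,0,0,0,1,0,0,0,0,0,0,1]'|sed -n 2,4p;python3 tip.py 4.5 -4.8 593.2 114
```

```text
tcp_pos: [588.1, 52.3, 161.3]
orientation: [0.055, 0.737, 0.674, -0.0]
force: [-0.7, 0.5, -4.8]
tcp_pos: [588.1, 52.3, 158.7]
orientation: [0.055, 0.737, 0.674, -0.0]
force: [-0.4, 0.1, -4.7]
[588.1   52.32 158.74] keyx [-0.  0. -1.] tip [593.56 113.86  73.05] move in tool [ 0.1  -0.36 -0.04] down [ 0.07 -0.08  0.99] F [-0.44  0.05 -4.69] [ 0.03  0.18 -0.04] 21.9
```

```bash
python3 -m jog '[0.2,-0.2,2.5,0,0,0,1,0.2,-0.2,2.5,0,0,0,1,0,0,0,0,0,0,1]'|sed -n 2,4p; python3 -m jog '[0.2,-0.2,2.5,0,0,0,1,0,0,0,0,0,0,1]'|sed -n 2,4p;python3 tip.py 4.5 -4.8 593.2 114
```

```text
tcp_pos: [588.3, 52.2, 153.9]
orientation: [0.055, 0.737, 0.674, -0.0]
force: [0.1, 0.1, -4.6]
tcp_pos: [588.8, 51.3, 152.3]
orientation: [0.057, 0.737, 0.674, -0.0]
force: [-1.4, -5.4, 1.1]
[588.79  51.35 152.31] keyx [-0.  0. -1.] tip [594.43 112.74  66.53] move in tool [ 1.13 -1.33 -0.2 ] down [ 0.08 -0.08  0.99] F [-1.37 -5.4   1.12] [-0.83  0.26 -0.11] 22.525
```

Run:
```python
from fit import *
im=vision.capture('scene');w=vision.capture('wrist')
cv2.imwrite('pics/c11.png',np.hstack([cv2.resize(im[265:345,335:415],(400,400),interpolation=cv2.INTER_CUBIC),cv2.resize(np.clip(w[90:210,260:380]*1.8,0,255).astype(np.uint8),(400,400),interpolation=cv2.INTER_CUBIC)]))
for n in('scene','wrist'):
  for t in ('hexkey','key_short_tip','key_mid','key_long_tip'): print(n,t,[(np.round(q['location'],1).tolist(),round(q['confidence'],2)) for q in vision.landmark_of(n,t)])
for h in (83,98,115,130,145): print(h,proj('scene',[593.5,114,h])[0],proj('scene',[593.5,105.5,h])[0])
p,r,s=tool()
for oz in(-8,0,8): print(oz,proj('scene',p+r.apply([62.4,0,oz]))[0],proj('scene',p+r.apply([0,0,oz]))[0])
```

```text
scene hexkey [([182.3, 205.7], 0.95)]
scene key_short_tip [([148.6, 216.9], 0.9), ([414.3, 209.0], 0.61)]
scene key_mid [([193.1, 237.6], 0.92), ([338.5, 307.6], 0.8)]
scene key_long_tip [([202.2, 273.2], 0.57), ([376.6, 173.6], 0.4)]
wrist hexkey [([322.0, 158.6], 0.91)]
wrist key_short_tip [([316.5, 134.7], 0.87)]
wrist key_mid []
wrist key_long_tip []
83 [374.70789399 320.81757162] [371.08366329 321.58634076]
98 [375.25847539 317.40557853] [371.60141141 318.1783088 ]
115 [375.89378235 313.45982419] [372.19885179 314.23699926]
130 [376.46457002 309.90680142] [372.73563618 310.68785335]
145 [377.04517147 306.28491156] [373.28166713 307.06979236]
-8 [377.54754523 303.86373333] [349.11763376 306.19857824]
0 [377.01979165 306.11231569] [348.71945712 308.45331532]
8 [376.49655584 308.33943255] [348.32481269 310.68625598]
```

View pics/c11.png

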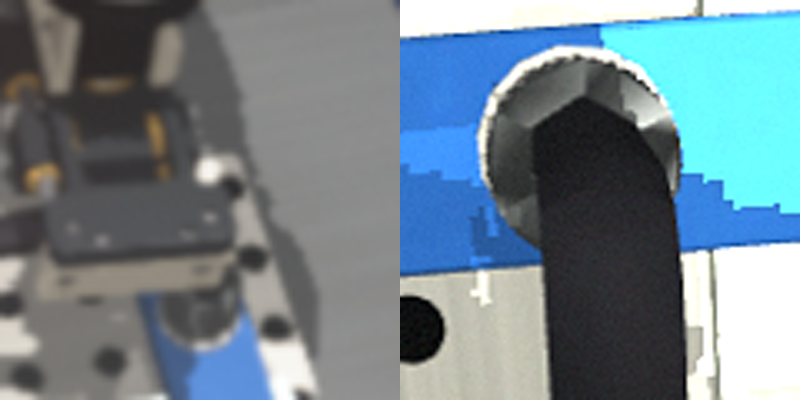

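```bash
python3 -m jog '[3.7,0,-3.6,0,-3,0,1,0,0,0,0,0,0,1]'|sed -n 2,4p; python3 tip.py 7.6 -4.8 593.2 114; python3 -m jog '[0.3,-0.2,2.5,0,0,0,1,0,0,0,0,0,0,1]'|sed -n 2,4p;python3 tip.py 7.6 -4.8 593.2 114
```

```text
tcp_pos: [588.6, 57.2, 154.9]
orientation: [0.073, 0.736, 0.672, -0.019]
force: [-0.1, -0.9, -4.2]
[588.59  57.18 154.94] keyx [-0.    0.01 -1.  ] tip [594.33 118.1   66.12] move in tool [-4.16 -0.77  0.47] down [ 0.13 -0.08  0.99] F [-0.11 -0.91 -4.19] [-0.1   0.22 -0.03] 23.275
tcp_pos: [587.9, 56.3, 151.4]
orientation: [0.072, 0.737, 0.672, -0.02]
force: [0.4, -0.3, -5.6]
[587.92  56.35 151.36] keyx [-0.    0.01 -1.  ] tip [593.55 117.28  62.53] move in tool [-3.27 -0.06  0.41] down [ 0.13 -0.08  0.99] F [ 0.44 -0.32 -5.59] [ 0.05  0.14 -0.04] 23.525
```

Unloaded now and moving down freely; continue.

```bash
python3 -m jog '[0.3,-0.2,2.5,0,0,0,1,0,0,0,0,0,0,1]'|sed -n 2,4p; python3 -m jog '[0.3,-0.2,2,0,0,0,1,0,0,0,0,0,0,1]'|sed -n 2,4p; python3 tip.py 7.6 -4.8 593.2 114
python3 - <<'E'
from fit import *
w=vision.capture('wrist'); cv2.imwrite('pics/w12.png',w); g=cv2.cvtColor(w,cv2.COLOR_BGR2GRAY)
for row in range(108,150,3):
    d=np.where(g[row,290:355]<30)[0]+290; print(row,(d.min(),d.max()) if len(d) else None,end=' ')
E
```

```text
tcp_pos: [588.1, 56.2, 149.2]
orientation: [0.073, 0.737, 0.672, -0.02]
force: [1.0, -0.2, -5.2]
tcp_pos: [588.2, 56.3, 147.5]
orientation: [0.073, 0.737, 0.672, -0.02]
force: [0.3, -0.4, -4.3]
[588.23  56.31 147.51] keyx [-0.    0.01 -1.  ] tip [593.95 117.16  58.64] move in tool [-3.19 -0.47  0.37] down [ 0.13 -0.08  0.99] F [ 0.27 -0.38 -4.28] [-0.03  0.13 -0.02] 24.025
108 (np.int64(315), np.int64(315)) 111 None 114 None 117 None 120 None 123 None 126 (np.int64(292), np.int64(321)) 129 (np.int64(308), np.int64(326)) 132 (np.int64(303), np.int64(332)) 135 (np.int64(301), np.int64(346)) 138 (np.int64(301), np.int64(337)) 141 (np.int64(300), np.int64(340)) 144 (np.int64(301), np.int64(341)) 147 (np.int64(290), np.int64(341))
```

```bash
python3 tip.py 4.4 -4.8 593.2 114; python3 -m jog '[0.3,-0.2,2.5,0,0,0,1,0,0,0,0,0,0,1]'|sed -n 2,4p; python3 -m jog '[0.3,-0.2,2,0,0,0,1,0,0,0,0,0,0,1]'|sed -n 2,4p; python3 tip.py 4.4 -4.8 593.2 114
python3 - <<'E'
from fit import *
im=vision.capture('scene');w=vision.capture('wrist')
cv2.imwrite('pics/c12.png',np.hstack([cv2.resize(im[265:345,335:415],(400,400),interpolation=cv2.INTER_CUBIC),cv2.resize(np.clip(w[90:210,260:380]*1.8,0,255).astype(np.uint8),(400,400),interpolation=cv2.INTER_CUBIC)]))
E
```

```text
[588.29  56.4  147.6 ] keyx [-0.01 -0.05 -1.  ] tip [593.62 113.27  58.82] move in tool [ 0.68 -0.48 -0.13] down [ 0.13 -0.08  0.99] F [-0.4  -0.34 -4.35] [-0.    0.14 -0.03] 24.075
tcp_pos: [588.2, 56.3, 144.9]
orientation: [0.073, 0.737, 0.672, -0.02]
force: [-0.3, -1.6, -4.2]
tcp_pos: [588.2, 56.3, 142.9]
orientation: [0.073, 0.737, 0.672, -0.02]
force: [-0.9, -1.0, -4.4]
[588.19  56.34 142.95] keyx [-0.01 -0.05 -1.  ] tip [593.51 113.19  54.16] move in tool [ 0.77 -0.38 -0.13] down [ 0.13 -0.08  0.99] F [-0.94 -1.01 -4.41] [-0.08  0.17 -0.  ] 24.575
```

View pics/c12.png

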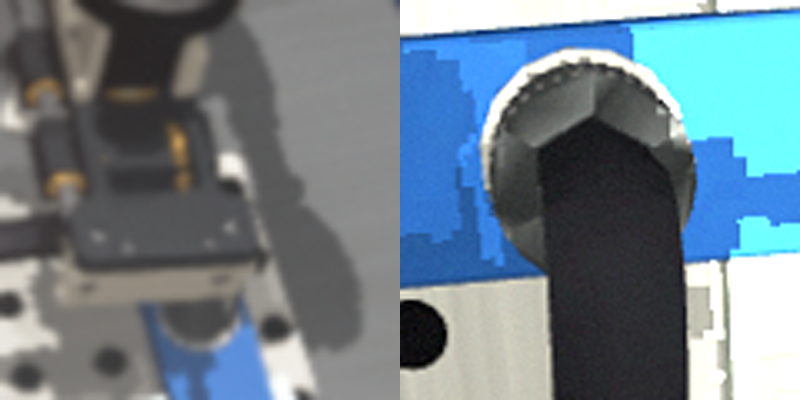

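```bash
for k in 1; do python3 -m jog '[0.3,-0.2,2.5,0,0,0,1,0,0,0,0,0,0,1]'|sed -n 2,4p; done; python3 -m jog '[0.3,-0.2,2,0,0,0,1,0,0,0,0,0,0,1]'|sed -n 2,4p; python3 tip.py 4.4 -4.8 593.2 114
```

```text
tcp_pos: [588.2, 56.3, 140.4]
orientation: [0.073, 0.737, 0.672, -0.02]
force: [-0.1, -1.5, -3.9]
tcp_pos: [588.2, 56.4, 138.4]
orientation: [0.073, 0.737, 0.672, -0.02]
force: [0.3, -1.4, -3.4]
[588.21  56.35 138.42] keyx [-0.01 -0.05 -1.  ] tip [593.54 113.21  49.63] move in tool [ 0.75 -0.41 -0.13] down [ 0.13 -0.08  0.99] F [ 0.32 -1.38 -3.41] [-0.16  0.12 -0.02] 25.175
```

```bash
python3 -m jog '[0.3,-0.2,2.5,0,0,0,1,0,0,0,0,0,0,1]'|sed -n 2,4p; python3 -m jog '[0.3,-0.2,2.5,0,0,0,1,0,0,0,0,0,0,1]'|sed -n 2,4p; python3 tip.py 4.4 -4.8 593.2 114
```

```text
tcp_pos: [588.4, 56.1, 136.1]
orientation: [0.073, 0.737, 0.672, -0.02]
force: [-0.3, -3.0, -2.2]
tcp_pos: [589.0, 55.0, 134.8]
orientation: [0.074, 0.737, 0.672, -0.02]
force: [-0.7, -7.9, 3.5]
[588.98  55.   134.77] keyx [-0.   -0.05 -1.  ] tip [594.5  111.66  45.87] move in tool [ 2.19 -1.49 -0.41] down [ 0.13 -0.08  0.99] F [-0.66 -7.88  3.53] [-1.36  0.29 -0.09] 25.675
```

Run:
```python
from fit import *
p,r,s=tool()
w=vision.capture('wrist'); cv2.imwrite('pics/w13.png',w); g=cv2.cvtColor(w,cv2.COLOR_BGR2GRAY)
for row in range(115,150,3):
    d=np.where(g[row,290:355]<22)[0]+290; print(row,(d.min(),d.max(),len(d)) if len(d) else None,end=' ')
for row in (190,220): print(row,g[row,295:312],g[row,338:356])
im=vision.capture('scene')
for t in ('hexkey','key_short_tip','key_mid','key_long_tip'): print(t,[(np.round(q['location'],1).tolist(),round(q['confidence'],2)) for q in vision.landmark_of('scene',t)])
for oz in (-8,0,8):
    M,o=key2world([np.radians(4.4),62.4,-.8,oz],p,r); print(oz,[proj('scene',o+M.apply(KP[k]))[0].round(1) for k in KP])
```

```text
115 None 118 None 121 None 124 (np.int64(317), np.int64(317), 1) 127 (np.int64(311), np.int64(322), 12) 130 (np.int64(306), np.int64(327), 22) 133 (np.int64(302), np.int64(332), 31) 136 (np.int64(300), np.int64(335), 36) 139 (np.int64(300), np.int64(338), 38) 142 (np.int64(300), np.int64(339), 36) 145 (np.int64(302), np.int64(340), 35) 148 (np.int64(301), np.int64(341), 28) 190 [110 110 109 111 110 109 110 111 115  60  15  22  24  21  22  23  24] [ 23  25  25  22  24  27  22  28  98 110 106 106 108 110 108  98 210 226]
220 [232 232 231 232 232 237 161 104 107 112  77  29  15  17  19  17  18] [ 19  19  18  19  20  19  16  14  62 139 152 144 144 149 144 240 247 243]
hexkey [([181.3, 206.8], 0.65)]
key_short_tip [([146.9, 213.7], 0.78)]
key_mid [([342.3, 315.5], 0.75), ([173.0, 311.1], 0.73), ([191.9, 237.6], 0.63), ([479.1, 366.8], 0.55), ([384.5, 193.5], 0.4)]
key_long_tip [([298.2, 320.8], 0.83), ([338.2, 315.2], 0.65), ([205.6, 272.6], 0.59), ([375.5, 174.2], 0.41)]
-8 [array([378.3, 308.5]), array([339.9, 312.3]), array([300.8, 315.9]), array([374.5, 327.5])]
0 [array([377.6, 310.7]), array([339.4, 314.5]), array([300.4, 318.1]), array([373.8, 329.5])]
8 [array([376.9, 312.9]), array([338.8, 316.7]), array([300.1, 320.3]), array([373.1, 331.5])]
```

```bash
python3 -m jog '[-1.8,0,1.8,0,1.5,0,1,-1.8,0,1.8,0,1.5,0,1,0,0,0,0,0,0,1]'|sed -n 2,4p; python3 tip.py 4.4 -4.8 593.2 114
python3 - <<'E'
from fit import *
w=vision.capture('wrist'); cv2.imwrite('pics/w14.png',w); g=cv2.cvtColor(w,cv2.COLOR_BGR2GRAY)
for row in range(112,133,2):
    d=np.where(g[row,300:335]<22)[0]+300; print(row,(d.min(),d.max(),len(d)) if len(d) else None,end=' ')
E
```

```text
tcp_pos: [588.8, 51.1, 131.4]
orientation: [0.056, 0.737, 0.673, 0.0]
force: [-0.3, -5.9, 2.4]
[588.83  51.09 131.36] keyx [ 0.  0. -1.] tip [594.53 112.43  45.63] move in tool [ 1.44 -1.46 -0.23] down [ 0.08 -0.08  0.99] F [-0.34 -5.94  2.41] [-1.09  0.25 -0.08] 26.35
112 (np.int64(331), np.int64(331), 1) 114 None 116 None 118 None 120 None 122 (np.int64(316), np.int64(318), 3) 124 (np.int64(313), np.int64(321), 9) 126 (np.int64(309), np.int64(324), 16) 128 (np.int64(306), np.int64(327), 22) 130 (np.int64(303), np.int64(330), 28) 132 (np.int64(300), np.int64(332), 33)
```

```bash
python3 -m jog '[-0.5,0,1.5,0,0,0,1,0,0,0,0,0,0,1]'|sed -n 2,4p; python3 -m jog '[0,0,1.5,0,0,0,1,0,0,0,0,0,0,1]'|sed -n 2,4p; python3 tip.py 4.4 -4.8 593.2 114
```

```text
tcp_pos: [589.3, 50.3, 130.5]
orientation: [0.057, 0.737, 0.674, 0.0]
force: [-1.6, -7.5, 5.0]
tcp_pos: [589.8, 49.6, 129.8]
orientation: [0.058, 0.737, 0.674, 0.0]
force: [-0.8, -9.6, 9.2]
[589.82  49.63 129.75] keyx [ 0. -0. -1.] tip [595.67 110.77  43.89] move in tool [ 2.97 -2.73 -0.47] down [ 0.08 -0.09  0.99] F [-0.83 -9.63  9.18] [-1.75  0.37 -0.08] 26.9
```

```bash
python3 -m jog '[0.5,0,-2,0,0,0,1,0,0,0,0,0,0,0.5,0,0,0,0,0,0,0.5,0,0,0,0,0,0,0.5,0,0,0,0,0,0,0.5,0,0,0,0,0,0,0.5]'
cat > lev.py <<'E'
from fit import *
import sys
# target: TCP pos, tool z down, tool x azimuth
np.set_printoptions(precision=2,suppress=True)
p,r,s=tool(); x,y,z,az=map(float,sys.argv[1:5]); a=np.radians(az)
Rt=R.from_matrix(np.array([[np.cos(a),np.sin(a),0],[np.sin(a),-np.cos(a),0],[0,0,-1]]))
print(p,'shift',r.inv().apply(np.array([x,y,z])-p),'rot',np.degrees((r.inv()*Rt).as_rotvec()),s['t'],s['qpos'])
E
python3 lev.py 583.6 4.4 120 85
python3 - <<'E'
from fit import *
for n in('scene','top'):
  vision.capture(n)
  for t in ('hexkey','key_short_tip','key_mid','key_long_tip'): print(n,t,[(np.round(q['location'],1).tolist(),round(q['confidence'],2)) for q in vision.landmark_of(n,t)])
g=proj
for dr in (0,8):
  d=np.radians(dr); az=np.radians(85); h=np.array([np.cos(az),np.sin(az),0]); tip=np.array([593.3,114,58]); b=tip+72*np.array([0,0,np.cos(d)])-72*np.sin(d)*h
  l=b-170*(np.cos(d)*h+[0,0,np.sin(d)]); print(dr,'bend',b,'ltip',l,[(proj(n,b)[0].round(1),proj(n,(b+l)/2)[0].round(1),proj(n,l)[0].round(1)) for n in('scene','top')])
E
```

```text
t: 27.65
tcp_pos: [588.3, 52.4, 129.3]
orientation: [0.055, 0.737, 0.674, -0.0]
force: [-0.2, -0.6, -0.5]
opening: 45.6
[588.26  52.41 129.26] shift [-47.4   -1.25  12.79] rot [ 4.66  4.3  -0.12] 27.65 [ 0.    0.52  1.54 -0.1   1.02  0.14]
scene hexkey [([182.2, 206.4], 0.66), ([479.2, 367.2], 0.55)]
scene key_short_tip [([148.1, 214.5], 0.86), ([414.9, 209.9], 0.52), ([201.8, 429.5], 0.16)]
scene key_mid [([193.4, 236.6], 0.97), ([336.1, 316.9], 0.95), ([382.6, 193.8], 0.47)]
scene key_long_tip [([202.4, 273.0], 0.87), ([297.0, 325.8], 0.67), ([377.2, 172.0], 0.49)]
top hexkey [([421.9, 375.8], 0.81)]
top key_short_tip [([458.3, 371.8], 0.69)]
top key_mid [([306.4, 187.3], 0.82), ([414.9, 333.7], 0.71)]
top key_long_tip [([346.0, 186.3], 0.75), ([413.5, 290.3], 0.73), ([451.6, 235.2], 0.67)]
0 bend [593.3 114.  130. ] ltip [578.48352373 -55.35309868 130.        ] [(array([376.4, 309.8]), array([338. , 314.8]), array([299.1, 319.6])), (array([273. , 182.4]), array([306.4, 185.2]), array([340., 188.]))]
8 bend [592.42665908 104.01766762 129.29930095] ltip [577.75437574 -63.68729834 105.63987379] [(array([371.9, 310.6]), array([333.7, 318.2]), array([295.6, 325.7])), (array([276.9, 182.8]), array([310.2, 186.4]), array([343., 190.]))]
```

```bash
python3 -m jog '[-24,-0.6,0,4.66,4.3,0,0.5,0,0,0,0,0,0,0.5]' | sed -n 2,4p; python3 lev.py 583.6 4.4 120 85
```

```text
tcp_pos: [586.4, 26.3, 131.2]
orientation: [0.0, 0.739, 0.674, 0.0]
force: [-0.4, 0.7, -0.4]
[586.36  26.26 131.23] shift [-22.02  -0.73  11.23] rot [ 0.05 -0.   -0.32] 28.4 [-0.09  0.54  1.48  0.    1.12  0.01]
```

```bash
python3 -m jog '[-22,-0.7,11.2,0,0,0,0.5,0,0,0,0,0,0,1,0,0,0,0,0,0,1,0,0,0,0,0,0,1,0,0,0,0,0,0,1,0,0,0,0,0,0,1]'
python3 - <<'E'
from fit import *
p,r,s=tool(); print(p,s['torque'],s['force'])
vision.capture('scene')
for t in ('key_mid','key_long_tip'): print(t,[(np.round(q['location'],1).tolist(),round(q['confidence'],2)) for q in vision.landmark_of('scene',t)])
E
```

```text
t: 29.15
tcp_pos: [583.0, 7.2, 120.1]
orientation: [0.0, 0.738, 0.675, 0.0]
force: [1.0, 1.0, -1.1]
opening: 14.7
[583.00664405   7.22348362 120.05520617] [ 0.20270042 -0.14009051 -0.00150481] [ 0.99145504  0.99106046 -1.09977881]
key_mid [([383.3, 195.0], 0.84), ([337.0, 317.6], 0.83), ([195.5, 239.8], 0.79)]
key_long_tip [([296.4, 323.3], 0.94), ([378.6, 171.1], 0.92), ([204.1, 272.4], 0.87)]
```

```bash
python3 -m jog '[0.26,-7.46,0,0,0,4,1,0.26,-7.46,0,0,0,4,1,0.26,-7.46,0,0,0,4,1,0.26,-7.46,0,0,0,4,1]'; python3 lev.py 593.3 114 120 85
```

```text
t: 29.8
tcp_pos: [558.4, 13.1, 121.9]
orientation: [0.004, 0.825, 0.565, 0.005]
force: [12.0, 1.0, 0.9]
opening: 15.1
[558.36  13.13 121.9 ] shift [106.67  -3.99   2.22] rot [  0.69  -0.1  -16.24] 29.8 [-0.11  0.5   1.59  0.    1.04  0.26]
```

```bash
python3 -m jog '[0.4,-9.3,0,0,0,5,1,0.4,-9.3,0,0,0,5,1,0.4,-9.3,0,0,0,5,1,0.4,-9.3,0,0,0,5,1]'; python3 lev.py 593.3 114 120 85;  python3 -m jog '[0.4,-9.3,0,0,0,5,1,0.4,-9.3,0,0,0,5,1,0.4,-9.3,0,0,0,5,1,0.4,-9.3,0,0,0,5,1]'; python3 lev.py 593.3 114 120 85
```

```text
t: 30.3
tcp_pos: [526.5, 30.5, 122.0]
orientation: [0.004, 0.911, 0.413, 0.004]
force: [9.8, -7.4, 2.5]
opening: 15.2
[526.47  30.54 122.03] shift [106.81  -4.81   2.46] rot [  0.7   -0.05 -36.25] 30.3 [-0.09  0.45  1.68 -0.    1.01  0.64]
t: 30.8
tcp_pos: [501.4, 58.5, 121.6]
orientation: [0.004, 0.969, 0.248, 0.003]
force: [4.6, -11.9, 3.4]
opening: 15.4
[501.45  58.47 121.63] shift [107.24  -4.48   1.95] rot [  0.53   0.05 -56.22] 30.8 [-0.03  0.42  1.73 -0.01  0.99  1.04]
```

```bash
python3 -m jog '[0.4,-9.3,0,0,0,5,1,0.4,-9.3,0,0,0,5,1,0.4,-9.3,0,0,0,5,1,0.4,-9.3,0,0,0,5,1]'; python3 lev.py 593.3 114 120 85;  python3 -m jog '[0.2,-7.4,0,0,0,4,1,0.2,-7.4,0,0,0,4,1,0,0,0,0,0,0,1]'; python3 lev.py 593.3 114 120 85
```

```text
t: 31.3
tcp_pos: [487.4, 93.5, 121.0]
orientation: [0.003, 0.997, 0.077, 0.001]
force: [-1.3, -14.1, 6.9]
opening: 15.1
[487.41  93.48 120.98] shift [107.78  -4.1    1.06] rot [  0.33   0.18 -76.21] 31.3 [ 0.04  0.41  1.75 -0.01  0.98  1.46]
t: 31.68
tcp_pos: [485.2, 108.7, 120.6]
orientation: [0.003, 1.0, 0.008, -0.0]
force: [-1.8, -12.9, 6.9]
opening: 15.1
[485.22 108.66 120.64] shift [108.16  -3.56   0.6 ] rot [  0.24   0.23 -84.06] 31.675 [ 0.07  0.41  1.75 -0.01  0.98  1.63]
```

```bash
python3 -m jog '[0.2,-5.6,0,0,0,3,1,0,0,0,0,0,0,1]'; python3 lev.py 593.3 114 120 85;  python3 -m jog '[0.2,-5.6,0,0,0,3,1,0,0,0,0,0,0,1]'; python3 lev.py 593.3 114 120 85
```

```text
t: 31.92
tcp_pos: [485.0, 114.1, 120.5]
orientation: [0.003, 1.0, -0.018, -0.0]
force: [-2.6, -12.2, 7.8]
opening: 15.3
[485.01 114.1  120.54] shift [108.23  -3.79   0.44] rot [  0.21   0.27 -87.06] 31.925 [ 0.08  0.41  1.75 -0.01  0.99  1.69]
t: 32.17
tcp_pos: [485.1, 119.7, 120.4]
orientation: [0.003, 0.999, -0.044, -0.001]
force: [-4.2, -13.7, 9.1]
opening: 15.3
[485.08 119.67 120.44] shift [108.3   -3.9    0.28] rot [  0.19   0.31 -90.06] 32.175 [ 0.09  0.41  1.74 -0.01  0.99  1.75]
```

```bash
python3 -m jog '[0.2,-5.6,0,0,0,3,1,0,0,0,0,0,0,1]'|sed -n 2,4p; python3 -m jog '[0.2,-5.6,0,0,0,3,1,0,0,0,0,0,0,1]'|sed -n 2,4p; python3 lev.py 593.3 114 120 85
```

```text
tcp_pos: [485.5, 125.3, 120.4]
orientation: [0.003, 0.998, -0.07, -0.001]
force: [-6.2, -11.7, 8.1]
tcp_pos: [486.0, 130.3, 120.3]
orientation: [0.003, 0.995, -0.096, -0.002]
force: [-6.0, -14.3, 9.9]
[485.99 130.32 120.28] shift [108.45  -4.55  -0.01] rot [  0.18   0.43 -96.04] 32.675 [ 0.11  0.42  1.73 -0.01  1.    1.88]
```

```bash
python3 -m jog '[0.2,-5.6,0,0,0,3,1,0,0,0,0,0,0,1]'|sed -n 2,4p; python3 -m jog '[0.2,-5.6,0,0,0,3,1,0,0,0,0,0,0,1]'|sed -n 2,5p; python3 lev.py 593.3 114 120 85
python3 - <<'E'
from fit import *
p,r,s=tool(); print(s['torque'])
for n in('scene','top','wrist'):
  im=vision.capture(n); cv2.imwrite(f'pics/{n}20.png',im)
  for t in ('hexkey','key_short_tip','key_mid','key_long_tip','socket_mouth'): print(n,t,[(np.round(q['location'],1).tolist(),round(q['confidence'],2)) for q in vision.landmark_of(n,t)])
E
```

```text
tcp_pos: [486.6, 134.2, 120.1]
orientation: [0.005, 0.993, -0.122, -0.002]
force: [-8.2, -22.2, 10.2]
tcp_pos: [487.5, 137.9, 119.9]
orientation: [0.007, 0.989, -0.148, -0.003]
force: [-10.4, -28.5, 11.9]
opening: 15.3
[487.51 137.89 119.92] shift [108.15  -8.1   -0.58] rot [   0.39    0.85 -102.01] 33.175 [ 0.13  0.43  1.72 -0.01  1.01  2.01]
[-5.16388568  2.02918349  0.31549806]
scene hexkey [([378.7, 302.4], 0.93), ([182.2, 209.0], 0.87), ([390.1, 216.1], 0.57)]
scene key_short_tip [([144.9, 215.4], 0.94), ([373.5, 325.2], 0.8), ([417.0, 211.9], 0.52)]
scene key_mid [([196.2, 240.6], 0.98), ([376.1, 276.1], 0.92)]
scene key_long_tip []
scene socket_mouth [([376.3, 320.8], 0.43)]
top hexkey [([421.4, 376.2], 0.78), ([216.9, 319.7], 0.57)]
top key_short_tip [([460.3, 371.1], 0.89), ([186.6, 318.2], 0.72)]
top key_mid [([416.8, 334.4], 0.85), ([441.5, 231.2], 0.39)]
top key_long_tip [([411.2, 290.0], 0.63), ([258.5, 249.0], 0.54)]
top socket_mouth [([274.2, 187.1], 0.59)]
wrist hexkey [([296.2, 60.1], 0.89)]
wrist key_short_tip [([314.0, 62.9], 0.92)]
wrist key_mid [([323.0, 265.4], 0.62)]
wrist key_long_tip []
wrist socket_mouth []
```

```bash
python3 -m jog '[0.3,9,0,0,0,-5,1,0,3,0,0,0,-1,1,0,0,0,0,0,0,0.5,0,0,0,0,0,0,0.5,0,0,0,0,0,0,0.5,0,0,0,0,0,0,0.5,0,0,0,0,0,0,0.5]'; python3 lev.py 593.3 114 120 85
python3 - <<'E'
from fit import *
p,r,s=tool(); w=vision.capture('wrist'); cv2.imwrite('pics/w21.png',w); g=cv2.cvtColor(w,cv2.COLOR_BGR2GRAY)
for q in vision.trace('wrist','hexkey')[:2]:
  m=q['pixels']; print(q['confidence'],q['extent'])
  for row in range(40,300,30):
    d=np.where(m[row])[0]
    if len(d): X=atz('wrist',((d.min()+d.max())/2,row),122); print(row,d.min(),d.max(),X.round(1),r.inv().apply(X-p).round(1))
E
```

```text
t: 34.95
tcp_pos: [487.8, 132.6, 120.1]
orientation: [0.0, 0.995, -0.097, 0.0]
force: [0.8, -2.4, 2.2]
opening: 45.9
[487.83 132.57 120.06] shift [107.07  -2.12   0.16] rot [  0.05  -0.04 -96.12] 34.95 [ 0.11  0.42  1.73 -0.    0.99  1.88]
0.65 [298.8, 36.7, 91.2, 346.5]
40 313 327 [593.1 114.8 122. ] [106.8  -2.9  -1.8]
70 301 347 [582.1 115.5 122. ] [95.8 -1.4 -1.8]
100 305 351 [570.8 116.1 122. ] [84.6  0.1 -1.9]
130 309 355 [559.2 116.8 122. ] [73.1  1.7 -1.9]
160 315 359 [547.1 117.  122. ] [61.1  3.8 -1.9]
190 320 364 [534.5 117.3 122. ] [48.8  6.  -1.9]
220 326 367 [521.5 117.8 122. ] [35.9  8.  -1.9]
250 332 371 [507.9 118.1 122. ] [22.5 10.4 -1.9]
280 337 377 [493.6 118.1 122. ] [ 8.4 13.1 -1.9]
```

```bash
python3 lev.py 523 117.6 125 -2
```

```text
[487.75 132.67 120.  ] shift [37.5   7.99 -4.97] rot [ 0.   -0.05 -9.12] 35.05 [ 0.11  0.42  1.73 -0.    0.99  1.88]
```

```bash
python3 -m jog '[19,9,-5,0,0,-4,0.5,18.5,0.2,0,0,0,-5,0.5,0,0,0,0,0,0,0.5]'; python3 lev.py 523 117.6 125 -2
python3 - <<'E'
from fit import *
p,r,s=tool(); w=vision.capture('wrist'); print(s['force'])
for q in vision.trace('wrist','hexkey')[:1]:
  m=q['pixels']; print(q['confidence'],q['extent'])
  for row in range(40,300,40):
    d=np.where(m[row])[0]
    if len(d): X=atz('wrist',((d.min()+d.max())/2,row),122); print(row,d.min(),d.max(),X.round(1),r.inv().apply(X-p).round(1))
E
```

```text
t: 35.42
tcp_pos: [523.0, 117.9, 124.5]
orientation: [-0.0, 1.0, -0.019, -0.0]
force: [-0.4, 0.1, -0.2]
opening: 45.8
[522.96 117.89 124.47] shift [ 0.05  0.29 -0.53] rot [-0.03  0.03 -0.2 ] 35.425 [0.08 0.47 1.64 0.   1.04 1.69]
[-0.42923079  0.09302045 -0.2424201 ]
0.86 [303.8, 116.5, 53.6, 267.4]
120 321 334 [598.7 115.  122. ] [75.8 -0.   2.4]
160 307 348 [582.5 115.7 122. ] [59.6 -0.1  2.4]
200 308 351 [565.4 115.5 122. ] [42.5  0.8  2.5]
240 313 352 [547.4 114.8 122. ] [24.5  2.1  2.5]
280 316 354 [528.2 114.4 122. ] [5.4 3.3 2.5]
```

```bash
python3 -m jog '[0,2,0,0,0,1.5,1,0,0,0,0,0,0,1,0,0,0,0,0,0,1,0,0,0,0,0,0,1,0,0,0,0,0,0,1]'; python3 -m jog '[0,0,-4,0,0,0,1,0,0,-4,0,0,0,1]'; python3 lev.py 523 117.6 125 -2
```

```text
t: 36.15
tcp_pos: [522.3, 115.5, 125.0]
orientation: [0.0, 0.999, -0.032, -0.0]
force: [-2.0, -1.0, 1.5]
opening: 15.1
t: 36.4
tcp_pos: [523.5, 115.7, 132.3]
orientation: [-0.0, 0.999, -0.032, 0.001]
force: [3.6, -0.7, -8.0]
opening: 15.7
[523.47 115.7  132.27] shift [-0.6  -1.86  7.27] rot [-0.02 -0.07 -1.65] 36.4 [0.07 0.46 1.63 0.   1.05 1.71]
```

```bash
python3 -m jog '[0,0,-5,0,0,0,1,0,0,-5,0,0,0,1]'|sed -n 2,4p; python3 -m jog '[0,0,-6,0,0,0,1,0,0,-6,0,0,0,1]'|sed -n 2,4p
```

```text
tcp_pos: [522.1, 115.8, 142.9]
orientation: [-0.0, 0.999, -0.032, -0.001]
force: [-0.5, 0.0, -4.5]
tcp_pos: [522.6, 115.7, 155.4]
orientation: [-0.0, 0.999, -0.032, 0.0]
force: [0.1, -0.8, -4.6]
```

```bash
python3 -m jog '[0,0,-30,0,0,0,1,0,0,-40,0,0,0,1,0,15,-35,0,0,0,1,-2,40,0,0,0,2,1,-2,40,0,0,0,2,1,-2,40,0,0,0,2,1,-2,40,0,0,0,0,1,-2,40,0,0,0,0,1]'|sed -n 1,4p; python3 -m jog '[-2,40,0,0,0,0,1,-2,40,0,0,0,0,1,-2,40,0,0,0,0,1,0,40,0,0,0,0,1,0,25,0,0,0,0,1,0,0,0,0,0,0,1]'
cat > rackfit.py <<'E'
from fit import *
import sys
np.set_printoptions(precision=2,suppress=True)
def comb(x):
    f=lambda c:[(c-19,118),(c-11,92),(c+11,92),(c+19,118)]
    pr=[(-85,0),(-85,118)]+f(-37.5)+f(37.5)+[(85,118),(85,0)]
    return np.array([(x,a,b) for a,b in pr],float)
polys=[comb(x) for x in(-48,-42,42,48)]+[np.array([(-60,-90,h),(-60,90,h),(60,90,h),(60,-90,h)],float) for h in (0,6)]
def render(n,th,pp):
    a=th[2]; Q=np.array([[np.cos(a),-np.sin(a),0],[np.sin(a),np.cos(a),0],[0,0,1]])
    m=np.zeros((480,640),np.uint8)
    for q in polys: cv2.fillPoly(m,[np.round(proj(n,q@Q.T+[th[0],th[1],0],pp)*16).astype(np.int32)],1,shift=4)
    return m
def red(im):
    h=cv2.cvtColor(im,cv2.COLOR_BGR2HSV); return (((h[...,0]<8)|(h[...,0]>172))&(h[...,1]>120)&(h[...,2]>30)).astype(np.uint8)
def cost(th,views):
    c=0
    for n,m,pp,w in views:
        e=render(n,th,pp); a=(e&w); b=(m&w); c+=1-(a&b).sum()/max(1,(a|b).sum())
    return c/len(views)
E
python3 - <<'E'
from rackfit import *
from scipy.optimize import minimize
p,r,s=tool(); print(s['t'],p)
V=[]
for n in('scene','top','wrist'):
    im=vision.capture(n); cv2.imwrite(f'pics/{n}30.png',im); pp=P(n); m=red(im)
    e=render(n,[469.5,-370,np.radians(-10)],pp); w=cv2.dilate(e,np.ones((25,25)))
    if n=='wrist': print('wrist vis',e.sum(),m.sum())
    V.append((n,m,pp,w))
    print(n,[(np.round(q['location'],1).tolist(),round(q['confidence'],2)) for q in vision.landmark_of(n,'rack_notch')])
for vs in ([V[0]],[V[1]],[V[2]],V[:2],V):
    b=minimize(cost,[469.5,-370,np.radians(-10)],args=(vs,),method='Nelder-Mead',options=dict(initial_simplex=[[469,-370,-.17],[477,-370,-.17],[469,-364,-.19],[466,-374,-.22]],maxiter=80))
    a=b.x[2]; print([v[0] for v in vs],b.x[:2],np.degrees(a),b.fun,'notch',b.x[:2]+37.5*np.array([-np.sin(a),np.cos(a)]))
E
```

```text
t: 37.9
tcp_pos: [486.1, -97.5, 260.3]
orientation: [0.0, 0.996, -0.084, 0.0]
force: [1.2, 0.2, -4.5]
t: 38.65
tcp_pos: [449.2, -279.2, 259.9]
orientation: [0.0, 0.996, -0.085, -0.0]
force: [1.1, 0.7, -4.8]
opening: 15.5
38.65 [ 449.16 -279.25  259.91]
scene [([173.8, 310.4], 0.88)]
top []
wrist vis 21543 21251
wrist [([387.8, 172.2], 0.66)]
['scene'] [ 469.74 -367.2 ] -10.625822252866966 0.152125730404997 notch [ 476.66 -330.35]
['top'] [ 471.46 -362.22] -9.555170290746593 0.8608806636885769 notch [ 477.68 -325.24]
['wrist'] [ 470.97 -373.59] -11.720177826807692 0.182768348517782 notch [ 478.58 -336.87]
['scene', 'top'] [ 469.66 -367.71] -10.670105747542287 0.5065561362462865 notch [ 476.61 -330.86]
['scene', 'top', 'wrist'] [ 471.99 -370.4 ] -11.604427712992791 0.40309076005403055 notch [ 479.54 -333.66]
```

```bash
python3 lev.py 501 -341.5 240 -11.5
python3 - <<'E'
from fit import *
p,r,s=tool(); vision.capture('wrist')
q=vision.trace('wrist','hexkey')[0]; m=q['pixels']; print(q['extent'],q['confidence'])
for row in range(90,300,14):
    d=np.where(m[row,280:380])[0]+280
    if len(d): print(row,d.min(),d.max(),end='; ')
for ph in (0,4,8,12):
    M,o=key2world([np.radians(ph),62,0,3],p,r); print(ph,proj('wrist',o+M.apply([70,0,9.8]))[0],proj('wrist',o)[0])
for n in ('scene',):
  vision.capture(n)
  for t in ('hexkey','key_short_tip','key_mid','key_long_tip'): print(n,t,[(np.round(q['location'],1).tolist(),round(q['confidence'],2)) for q in vision.landmark_of(n,t)])
for ph in (0,4,8,12):
    M,o=key2world([np.radians(ph),62,0,3],p,r); print(ph,[proj('scene',o+M.apply(KP[k]))[0].round(1) for k in KP])
E
```

```text
[ 449.95 -276.82  260.09] shift [61.08 55.31 20.1 ] rot [-0.01 -0.02  1.94] 38.95 [-0.7   0.32  1.46  0.    1.36  1.04]
[300.7, 117.1, 50.0, 268.1] 0.71
118 320 330; 132 306 340; 146 301 342; 160 300 341; 174 301 342; 188 301 342; 202 302 343; 216 303 343; 230 305 343; 244 305 344; 258 306 344; 272 307 345; 286 311 344; 0 [327.15743464 133.05785938] [326.9144881  157.41707225]
4 [327.14670489 124.62561322] [326.9144881  157.41707225]
8 [327.13500114 116.15578146] [326.9144881  157.41707225]
12 [327.1223043  107.65532511] [326.9144881  157.41707225]
scene hexkey [([393.1, 215.1], 0.65), ([180.9, 279.0], 0.56)]
scene key_short_tip [([416.2, 211.5], 0.71), ([182.6, 301.4], 0.57)]
scene key_mid [([383.4, 195.0], 0.8), ([192.7, 238.9], 0.71), ([184.7, 250.0], 0.56)]
scene key_long_tip [([202.3, 272.0], 0.8), ([375.9, 170.7], 0.75)]
0 [array([178.5, 281.3]), array([181.5, 247.9]), array([184.5, 217.2]), array([184.8, 300.5])]
4 [array([178.5, 281.3]), array([182. , 249.7]), array([185.4, 220.8]), array([184.6, 302.4])]
8 [array([178.5, 281.3]), array([182.5, 251.6]), array([186.2, 224.7]), array([184.4, 304.3])]
12 [array([178.5, 281.3]), array([182.9, 253.7]), array([187. , 228.7]), array([184.2, 306.1])]
```

```bash
python3 -m jog '[20,18,7,0,0,1,1,20,18,7,0,0,1,1,21,19,6,0,0,0,1,0,0,0,0,0,0,1]'|sed -n 1,4p
python3 - <<'E'
from rackfit import *
from scipy.optimize import minimize
p,r,s=tool(); print(s['t'],p)
V=[]
im=vision.capture('wrist'); cv2.imwrite('pics/wrist31.png',im); pp=P('wrist'); m=red(im)
e=render('wrist',[471,-373.5,np.radians(-11.5)],pp)
q=vision.trace('wrist','hexkey')[0]['pixels'].astype(np.uint8)
w=cv2.dilate(e,np.ones((25,25)))&(1-cv2.dilate(q,np.ones((7,7)))); w[260:]=0
print(e.sum(),(m&w).sum(),[(x['location'],x['confidence']) for x in vision.landmark_of('wrist','rack_notch')])
for i0 in ([471,-373.5,-.2],[474,-370,-.18]):
    i=np.array(i0); b=minimize(cost,i,args=([('wrist',m,pp,w)],),method='Nelder-Mead',options=dict(initial_simplex=[i,i+[6,0,0],i+[0,6,0.02],i+[-3,-3,.04]],maxiter=100))
    a=b.x[2]; print(b.x[:2],np.degrees(a),b.fun,'notch',b.x[:2]+37.5*np.array([-np.sin(a),np.cos(a)]))
# refit of previous wrist view is in pics/wrist30 (pose differed)
x=render('wrist',b.x,pp); o=im.copy(); 
for row in range(20,260,24): print(row,''.join('#' if (m[row,c] and x[row,c]) else 'm' if m[row,c] else 'x' if x[row,c] else '.' for c in range(200,640,6)))
E
```

```text
t: 39.8
tcp_pos: [499.9, -344.1, 238.5]
orientation: [-0.0, 0.995, -0.102, -0.0]
force: [0.5, 0.3, -5.1]
39.8 [ 499.86 -344.12  238.49]
25471 10799 [([358.0, 220.7], 0.54)]
[ 470.33 -368.85] -11.322274729232692 0.11968413259850297 notch [ 477.69 -332.08]
[ 470.56 -368.7 ] -11.508228938623839 0.11875410913872453 notch [ 478.05 -331.96]
20 ..........................................................................
44 ..........................................................................
68 ..........................................................................
92 ..........................................................................
116 ...................................................................mmm....
140 ...................................................................mmmmmm.
164 ....................................................................mmmmm.
188 ...........######xxxxxxx###########xx#######.........................mmmmm
212 .............#####xxxxxx###########xx####.................................
236 .............#####xxxxxxx##########xx###..................................
```

Run:
```python
from rackfit import *
from scipy.optimize import minimize
p,r,s=tool(); pp=P('wrist'); T=np.array(pp['T'])
def H(p,q):
    A=np.eye(4);A[:3,:3]=q.as_matrix();A[:3,3]=p;return A
T30=H([449.2,-279.0,259.9],R.from_quat([.996,-.085,0,0]))@np.linalg.inv(H(p,r))@T
pp30=dict(pp); pp30['T']=T30
print('landmarks',atz('wrist',(358,220.7),102,pp),atz('wrist',(387.8,172.2),102,pp30))
vision.capture('wrist'); q=vision.trace('wrist','hexkey')[0]['pixels'].astype(np.uint8); q=cv2.dilate(q,np.ones((9,9))); q[100:,295:350]=1
V=[]
for f,P_ in (('pics/wrist31.png',pp),('pics/wrist30.png',pp30)):
    m=red(cv2.imread(f)); e=render('wrist',[471,-370,np.radians(-11.5)],P_); w=cv2.dilate(e,np.ones((25,25)))&(1-q); w[255:]=0; V.append(('wrist',m,P_,w)); print((e&w).sum(),(m&w).sum())
for vs in ([V[0]],[V[1]],V):
    i=np.array([471,-371,-.2]); b=minimize(cost,i,args=(vs,),method='Nelder-Mead',options=dict(initial_simplex=[i,i+[6,0,0],i+[0,6,0.02],i+[-3,-3,.04]],maxiter=100))
    a=b.x[2]; print(b.x[:2],np.degrees(a),b.fun,'notch',b.x[:2]+37.5*np.array([-np.sin(a),np.cos(a)]))
x=render('wrist',b.x,pp30); m=V[1][1]
for row in range(40,260,20): print(row,''.join('#' if (m[row,c] and x[row,c]) else 'm' if m[row,c] else 'x' if x[row,c] else '.' for c in range(280,640,5)))
```

```text
landmarks [ 496.96 -367.02  102.  ] [ 479.88 -335.36  102.  ]
415 0
10772 9614
[ 471. -371.] -11.459155902616466 1.0 notch [ 478.45 -334.25]
[ 471.12 -371.88] -12.249543114433635 0.1600788742493502 notch [ 479.08 -335.23]
[ 471.12 -371.88] -12.249543114433635 0.5800394371246751 notch [ 479.08 -335.23]
40 ........................................................................
60 ........................................................................
80 ........................................................................
100 ........................................................................
120 ..........x############################xxx##xxxxx.......................
140 ..........xxx##########################xxx#.............................
160 ..........xxx##########################xx##.............................
180 .........xxxx#########################xxx#..............................
200 .........xxxx########################xxx#m..............................
220 ..........xxx########################xxx######..........................
240 ........................................................................
```

```bash
python3 lev.py 501.8 -338.3 180 -14.3; python3 -m jog '[0,0,0,0,0,2.5,1,0,0,0,0,-7.5,0,1]' | sed -n 1,3p; python3 tgt.py 501.8 -338.3 165
```

```text
[ 499.3  -342.44  240.37] shift [ 1.59 -4.56 60.38] rot [ 0.   -0.02  2.69] 40.05 [-0.73  0.48  1.27  0.    1.39  1.05]
t: 40.3
tcp_pos: [497.9, -342.4, 241.6]
orientation: [-0.008, 0.99, -0.124, -0.066]
[ 497.88 -342.37  241.6 ] delta in tool [12.89 -4.96 75.55]
[[ 0.96 -0.25 -0.13]
 [-0.24 -0.97  0.03]
 [-0.13  0.   -0.99]] [ 0.11 -1.16 -4.64]
```

```bash
python3 -m jog '[4.3,-1.7,25,0,0,0,1,4.3,-1.7,25,0,0,0,1,4.3,-1.6,25.5,0,0,0,1,0,0,0,0,0,0,1]' | sed -n 1,4p
python3 - <<'E'
from rackfit import *
from scipy.optimize import minimize
p,r,s=tool(); print(s['t'],p)
im=vision.capture('wrist'); cv2.imwrite('pics/wrist32.png',im); pp=P('wrist'); m=red(im)
h=cv2.cvtColor(im,cv2.COLOR_BGR2GRAY)
e=render('wrist',[471,-370,np.radians(-11.6)],pp); w=cv2.dilate(e,np.ones((21,21))); w[:,300:350]=0; w[255:]=0
i=np.array([471,-371,-.2]); b=minimize(cost,i,args=([('wrist',m,pp,w)],),method='Nelder-Mead',options=dict(initial_simplex=[i,i+[6,0,0],i+[0,6,0.02],i+[-3,-3,.04]],maxiter=100))
a=b.x[2]; print(b.x[:2],np.degrees(a),b.fun,'notch',b.x[:2]+37.5*np.array([-np.sin(a),np.cos(a)]))
x=render('wrist',b.x,pp)
for row in range(20,260,15): print(row,''.join('#' if (m[row,c] and x[row,c]) else 'm' if m[row,c] else 'x' if x[row,c] else '.' for c in range(160,560,5)))
k=vision.trace('wrist','hexkey')[0]['pixels']
for row in range(90,330,30):
    d=np.where(k[row,280:380])[0]+280
    if len(d): print(row,d.min(),d.max(),end='; ')
E
```

```text
t: 40.8
tcp_pos: [502.7, -337.7, 162.0]
orientation: [-0.009, 0.99, -0.122, -0.066]
force: [0.2, 0.6, -4.7]
40.8 [ 502.72 -337.67  161.97]
[ 471.89 -371.1 ] -11.864535977606648 0.1189348227197925 notch [ 479.6 -334.4]
20 ................................................................................
35 ................................................................................
50 ................................................................................
65 ................................................................................
80 ................................................................................
95 ................................................................................
110 ................................................................................
125 ................................................................................
140 ................................................................................
155 .....................########xxxxxxxx####################xxxxx###...............
170 .....................########xxxxxxxx#####################xxxx#####.............
185 ....................#########xxxxxxxx#####################xxxx##########........
200 ...................##########xxxxxxxx####################xxxx################...
215 .................############xxxxxxxx####################xxxx###...###########..
230 .......................######xxxxxxxx####################xxxx##.................
245 .......................#######xxxxxxx####################xxx###.................
120 318 332; 150 301 341; 180 300 342; 210 302 343; 240 305 344; 270 307 345; 300 311 344;
```

```bash
python3 -m jog '[1,1.4,0,0,0,0,1,1.3,0,10,0,0,0,1,1.3,0,10,0,0,0,1,1.3,0,10,0,0,0,1,0,0,0,0,0,0,1]' | sed -n 1,4p; python3 tgt.py 503.1 -339.3 113;  python3 -m jog '[0.7,0,5,0,0,0,1,0.5,0,4,0,0,0,1,0,0,0,0,0,0,1]' | sed -n 1,4p; python3 tgt.py 503.1 -339.3 113
```

```text
t: 41.52
tcp_pos: [503.6, -340.0, 131.5]
orientation: [-0.009, 0.99, -0.123, -0.066]
force: [-0.4, -0.2, -4.8]
[ 503.59 -339.97  131.55] delta in tool [ 1.83 -0.5  18.47]
[[ 0.96 -0.24 -0.13]
 [-0.24 -0.97  0.03]
 [-0.13 -0.   -0.99]] [-0.38 -0.15 -4.82]
t: 41.9
tcp_pos: [504.1, -340.4, 123.6]
orientation: [-0.008, 0.99, -0.123, -0.065]
force: [0.1, -0.2, -4.5]
[ 504.06 -340.36  123.6 ] delta in tool [ 0.21 -0.79 10.67]
[[ 0.96 -0.24 -0.13]
 [-0.24 -0.97  0.03]
 [-0.13 -0.   -0.99]] [ 0.1  -0.19 -4.49]
```

```bash
python3 -m jog '[0.3,-0.8,4,0,0,0,1,0.4,0,3,0,0,0,1,0,0,0,0,0,0,1]' | sed -n 1,4p;   python3 -m jog '[0.3,0,2.5,0,0,0,1,0,0,0,0,0,0,1]' | sed -n 1,4p; python3 -m jog '[0.3,0,2,0,0,0,1,0,0,0,0,0,0,1]' | sed -n 1,4p; python3 tgt.py 503.1 -339.3 113
```

```text
t: 42.28
tcp_pos: [504.0, -339.5, 116.5]
orientation: [-0.008, 0.99, -0.123, -0.065]
force: [0.5, 0.5, -5.1]
t: 42.52
tcp_pos: [504.1, -339.5, 114.2]
orientation: [-0.008, 0.99, -0.123, -0.065]
force: [0.8, -0.3, -4.3]
t: 42.78
tcp_pos: [504.1, -339.6, 112.1]
orientation: [-0.008, 0.99, -0.123, -0.065]
force: [-0.3, -0.8, -5.5]
[ 504.11 -339.56  112.14] delta in tool [-1.14 -0.01 -0.72]
[[ 0.96 -0.24 -0.13]
 [-0.24 -0.97  0.03]
 [-0.13 -0.   -0.99]] [-0.27 -0.79 -5.54]
```

```bash
python3 -m jog '[0.2,0,2,0,0,0,1,0,0,0,0,0,0,1]' | sed -n 2,4p;   python3 -m jog '[0.2,0,2,0,0,0,1,0,0,0,0,0,0,1]' | sed -n 2,4p; python3 -m jog '[0.2,0,1.5,0,0,0,1,0,0,0,0,0,0,1]' | sed -n 1,4p
python3 - <<'E'
from fit import *
p,r,s=tool(); print(s['torque'])
vision.capture('scene')
for t in ('hexkey','key_short_tip','key_mid','key_long_tip'): print(t,[(np.round(q['location'],1).tolist(),round(q['confidence'],2)) for q in vision.landmark_of('scene',t)])
for oz in (-8,0,8):
    M,o=key2world([np.radians(7.5),62,0,oz],p,r); print(oz,o,[proj('scene',o+M.apply(KP[k]))[0].round(1) for k in KP])
E
```

```text
tcp_pos: [504.0, -339.6, 110.1]
orientation: [-0.008, 0.99, -0.123, -0.065]
force: [-1.3, 1.0, -4.7]
tcp_pos: [504.0, -339.5, 108.1]
orientation: [-0.008, 0.99, -0.123, -0.065]
force: [0.1, 0.2, -4.3]
t: 43.52
tcp_pos: [504.0, -339.5, 106.7]
orientation: [-0.008, 0.99, -0.123, -0.065]
force: [0.6, 0.1, -4.0]
[-0.10537462 -0.01167772 -0.00522523]
hexkey [([166.7, 344.8], 0.88), ([391.9, 211.7], 0.83), ([183.6, 207.4], 0.76)]
key_short_tip [([415.4, 208.9], 0.72), ([171.8, 360.6], 0.63), ([148.3, 213.8], 0.63)]
key_mid [([193.1, 240.1], 0.82), ([386.2, 193.1], 0.78), ([171.2, 309.6], 0.75)]
key_long_tip [([375.9, 171.4], 0.73), ([168.7, 359.4], 0.63)]
-8 [ 564.64548816 -354.78574323  106.48532038] [array([163.3, 345.9]), array([169.3, 312.4]), array([175. , 281.2]), array([170. , 360.8])]
0 [ 563.63274017 -354.52926047   98.55382884] [array([164.1, 347.2]), array([170. , 313.8]), array([175.7, 282.7]), array([170.8, 362. ])]
8 [ 562.61999217 -354.27277771   90.62233729] [array([165. , 348.5]), array([170.8, 315.3]), array([176.4, 284.2]), array([171.5, 363.1])]
```

```bash
python3 -m jog '[0.2,0,1.5,0,0,0,1,0,0,0,0,0,0,1]' | sed -n 2,4p;   python3 -m jog '[0.2,0,1.5,0,0,0,1,0,0,0,0,0,0,1]' | sed -n 2,4p; python3 -m jog '[0.2,0,1.5,0,0,0,1,0,0,0,0,0,0,1]' | sed -n 1,4p
```

```text
tcp_pos: [504.2, -339.7, 105.4]
orientation: [-0.008, 0.99, -0.123, -0.065]
force: [-0.3, 0.7, -3.5]
tcp_pos: [504.4, -339.8, 104.8]
orientation: [-0.008, 0.99, -0.123, -0.064]
force: [-0.6, 1.0, 3.8]
t: 44.52
tcp_pos: [504.4, -339.9, 104.4]
orientation: [-0.007, 0.99, -0.123, -0.064]
force: [-2.1, 2.6, 11.3]
```

```bash
python3 -m jog '[-0.2,0,-1,0,0,0,1,0,0,0,0,0,0,0.7,0,0,0,0,0,0,0.6,0,0,0,0,0,0,0.6,0,0,0,0,0,0,0.6,0,0,0,0,0,0,0.6]'
cat > chk.py <<'E'
from rackfit import *
p,r,s=tool(); print(s['t'],p,s['force'])
N=np.array([479.6,-334.4,102]); a=np.radians(-11.9); h=np.array([np.cos(a),np.sin(a),0])
for n in ('scene','wrist','top'):
  im=vision.capture(n); cv2.imwrite(f'pics/{n}40.png',im)
  for t in ('hexkey','key_short_tip','key_mid','key_long_tip'): print(n,t,[(np.round(q['location'],1).tolist(),round(q['confidence'],2)) for q in vision.landmark_of(n,t)])
  print('expect',proj(n,[N+85*h,N+85*h-[0,0,72],N,N-85*h]).round(1).tolist())
E
python3 chk.py
```

```text
t: 45.28
tcp_pos: [504.0, -339.6, 103.1]
orientation: [-0.008, 0.99, -0.123, -0.065]
force: [0.4, 0.8, -0.0]
opening: 36.7
45.275 [ 503.97 -339.59  103.15] [ 0.36  0.78 -0.01]
scene hexkey [([182.0, 204.8], 0.76), ([391.0, 212.8], 0.74), ([166.1, 347.3], 0.67)]
scene key_short_tip [([145.2, 214.2], 0.71), ([414.8, 208.2], 0.64), ([170.4, 358.1], 0.57)]
scene key_mid [([194.2, 237.9], 0.75), ([170.6, 313.8], 0.6), ([384.8, 193.6], 0.59)]
scene key_long_tip [([377.8, 171.9], 0.56), ([204.9, 273.4], 0.55)]
expect [[164.9, 345.9], [171.5, 360.8], [169.4, 312.5], [173.7, 281.4]]
wrist hexkey [([319.4, 159.1], 0.77)]
wrist key_short_tip [([328.1, 132.1], 0.89)]
wrist key_mid [([326.3, 135.2], 0.63), ([319.7, 158.7], 0.3)]
wrist key_long_tip []
expect [[321.5, 164.8], [323.5, 137.9], [329.5, 337.8], [334.9, 453.1]]
top hexkey [([419.3, 374.3], 0.75), ([216.3, 318.1], 0.68)]
top key_short_tip [([187.9, 316.7], 0.9), ([456.4, 372.4], 0.67)]
top key_mid []
top key_long_tip [([216.7, 383.3], 0.71), ([276.1, 185.5], 0.46)]
expect [[454.3, 196.4], [448.2, 200.8], [448.3, 228.4], [442.1, 260.8]]
```

```bash
python3 -m jog '[-1.3,0,-10,0,0,0,0.6,-1.3,0,-10,0,0,0,0.6,-2.6,0,-20,0,0,0,0.6,-5,0,-40,0,0,0,0.6,-6,0,-50,0,0,0,0.6,-6,0,-50,0,0,0,0.6,0,0,0,0,7.5,0,0.6,0,0,0,0,0,0,0.6]';  python3 -m jog '[-20,0,0,0,0,0,0.6,-40,0,0,0,0,0,0.6,-40,0,0,0,0,0,0.6,-40,0,0,0,0,0,0.6,0,0,0,0,0,0,0.6]'; python3 chk.py
python3 - <<'E'
from fit import *
p,r,s=tool(); pp=P('wrist')
for q in vision.trace('wrist','hexkey')[:1]:
  print(q['confidence'],q['extent'])
q=vision.trace('wrist','hexkey'); m=q[0]['pixels']; ys,xs=np.where(m)
c=np.c_[xs,ys].astype(float); print(c.mean(0),cv2.minAreaRect(c.astype(np.float32)))
rect=cv2.boxPoints(cv2.minAreaRect(c.astype(np.float32)))
print([atz('wrist',u,102,pp).round(1) for u in rect])
print([ (np.round(x['location'],1),round(x['confidence'],2),atz('wrist',x['location'],100,pp).round(1)) for x in vision.landmark_of('wrist','small_key')])
E
```

```text
t: 47.02
tcp_pos: [504.1, -339.5, 286.4]
orientation: [0.0, 0.992, -0.123, 0.0]
force: [-0.6, -0.7, -0.5]
opening: 36.5
t: 47.65
tcp_pos: [368.1, -305.3, 285.0]
orientation: [-0.0, 0.992, -0.124, -0.001]
force: [0.7, 0.3, -0.1]
opening: 36.8
47.65 [ 368.09 -305.33  284.97] [ 0.72  0.27 -0.08]
scene hexkey [([184.0, 207.7], 0.95), ([391.2, 214.9], 0.93), ([165.4, 343.4], 0.75)]
scene key_short_tip [([147.1, 213.8], 0.79), ([415.2, 212.1], 0.72), ([170.1, 358.6], 0.67)]
scene key_mid [([170.2, 311.2], 0.95), ([191.2, 239.4], 0.94), ([384.8, 192.9], 0.56)]
scene key_long_tip [([204.6, 274.5], 0.96), ([373.1, 172.1], 0.91), ([174.4, 282.1], 0.58)]
expect [[164.9, 345.9], [171.5, 360.8], [169.4, 312.5], [173.7, 281.4]]
wrist hexkey []
wrist key_short_tip []
wrist key_mid [([323.9, 77.9], 0.68)]
wrist key_long_tip [([337.0, 179.9], 0.81), ([294.2, 245.7], 0.6)]
expect [[324.9, -25.9], [325.5, 2.9], [328.9, 82.8], [332.5, 181.9]]
top hexkey [([215.9, 317.8], 0.66), ([426.1, 374.4], 0.65), ([454.6, 194.4], 0.64)]
top key_short_tip [([446.1, 199.0], 0.61), ([187.7, 315.4], 0.56), ([459.8, 372.1], 0.55)]
top key_mid [([447.0, 227.5], 0.84), ([216.8, 350.8], 0.59)]
top key_long_tip [([214.8, 380.2], 0.93)]
expect [[454.3, 196.4], [448.2, 200.8], [448.3, 228.4], [442.1, 260.8]]
0.7 [315.4, 0.0, 30.3, 182.4]
[329.55766584  88.56179466] ((329.3509521484375, 89.9228744506836), (180.80145263671875, 20.94016456604004), 87.61405944824219)
[array([ 545.5, -339.4,  102. ]), array([ 541.9, -356.3,  102. ]), array([ 395.6, -327.1,  102. ]), array([ 399.4, -308.6,  102. ])]
[]
```

```bash
python3 -c "
from bench import bot
s=bot.observe();print(s['t'],s['force']);print(bot.close_job())"
```

```text
48.55 [ 0.69183801  0.74929771 -0.3778629 ]
the job is handed in; nothing more can be done
None
```

I ran the whole sequence and handed the job in at 48.6 s; no verdict is reported, so the result rests on the checks below.

- **Draw and flip:** I drew the key out by its long arm and flipped it in the grip.
- **Seating:** The first try jammed, because the tip was about 2 mm off and 4° out in yaw. I backed out, re-aimed from close wrist-camera views and seated it. At the bottom the push met firm resistance, and when let go the key drooped by roughly the 8° expected.
- **Tightening:** I regripped about 107 mm out from the screw and pulled clockwise through about 97°, including the play in the socket. The pull held at about 14 N, then rose to about 30 N at the end, which I took as the screw coming up solid. I could not read the screw angle directly.
- **Hanging:** I lowered the key into the free notches until it touched bottom, released it and drew the arm clear.

**Last checks:**
- In the scene, top and wrist pictures the hung key's points fell within about 5 pixels of where they should be, most within 2.
- The end of the long arm measured about 1–2 mm from its target.
- The force on the tool was near zero after I let go.

**What disagreed or was not checked:**
- The scene and top cameras placed the socket 4–7 mm from where the wrist camera did, and the scene camera put the notch up to 6 mm off. I went by the wrist camera both times.
- How deep the key sat between the pads was uncertain by several millimetres, so I lowered it until I felt contact.
- The last wrist picture did not show the small key, so I did not confirm that it stayed in place. I also did not re-measure the hammer, spray can and angle iron. I felt no unexpected contact.

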